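Load two vials into the bench reader and hold its dark cap locked on

ROBOT

A 6-joint arm with a two-finger parallel gripper is mounted at the origin on a cart in front of the work surface, level with it; the furniture and walls round the work are solid. World frame = base frame: x ahead of the robot, y to its left, z up, the work surface at z = 0. Lengths are in m, angles in rad, forces in N, time in s.
With the tool pointing down it reaches from about 0.3 to 0.85 m from the base axis. Payload 4.2 kg.
Tool frame: the origin (TCP) lies between the finger pads; the fingertips stand 19 mm ahead of it and the grasp point (between the pads) is the TCP; x points along the fingers, y is the direction in which the jaws open and shut, and the axes are right-handed (so a half turn about x gives the same grasp; the last joint's range is limited). The gripper opens to 91 mm and grips with 3 to 60 N. Pads are 32 mm wide; open, the fingers measure 118 mm over their backs; the gripper's body (76 mm by 178 mm) begins 60 mm behind the grasp point.
Start: joints at [1.093, 0.32, 1.565, -0, 1.257, -0.02], TCP at [0.254, 0.516, 0.233] pointing down, gripper open.
Joint ranges: [-3.11, 3.11], [-0.84, 2.01], [0.21, 2.61], [-1.34, 4.49], [0.05, 2.63], [-2.56, 2.56]. Speed limits (rad/s): [2.57, 2.57, 3.14, 3.14, 3.14, 3.14].

INTERFACE

Orientations are given as a unit quaternion [x, y, z, w].
In Python, from rig import env, capture, look_for gives the robot as it stands.
- The arm moves only by the tool step_arm, never from a script. Its argument "increments" is a list of rows, each an object with "claw": the closure, from 0 (fully open) to 1 (shut); "translation": the shift along the tool's x, y, z in cm, a list of three; "delta_rot": the turn, a rotation vector about the tool's x, y, z in degrees, a list of three. In form: [{"claw": claw, "translation": [tx, ty, tz], "delta_rot": [ax, ay, az]}, ...]. A call has 1 to 5 rows; each row is the pose to reach, as a shift and turn from the pose commanded when the call began, along the tool's axes at that moment; what a row does not reach only later rows make up. A row lasts 1/10 s, in which the tool goes at most 50 mm and 8.59 degrees, less where a joint would pass 70% of its speed; a pose out of reach is approached as far as the arm can. A call with a gripper value outside its range is refused whole. The fingers move at their own pace and stop on an object; "grip_force" is the grip in N (left out, the last holds). Time passes only in rows, so rows that repeat a pose let the fingers close. It gives the time, the measured TCP pose, the force and the opening at its end, in the units of the state.
- env.state(): the state, without advancing time (a new reading comes with each control period).
- capture(name): name is "scene" or "side" or "wrist"; returns a dict with "frame" (420x560x3 uint8, red, green, blue), "fx", "fy", "cx", "cy" (pixels), "pose" (4x4, takes a point from camera to world coordinates). Camera axes: x right, y down, z forward; pixel columns grow to the right and rows downward; lengths in m; the calibration is good to about 2 mm. A picture is of the moment at which its call begins. There is no depth.
- env.sign_off(): hands the job in, once; it reports no verdict.
Trained networks look in the newest picture that a camera, given by its name, has taken for a name from the list of things; names that differ only in an ending like _2 or _b are one class to them, and where a whole thing is asked for, a point or a joint stands for the part that bears it (a point fixed in the world has none). Each returns a list of dicts, best first, with "p" (0 to 1); they miss things now and then, are a little off and sometimes report something else, mostly with a low value. They report only what shows in the picture. A call takes as long as a camera call.
- look_for(name, camera): "location" ([column, row] in pixels, amid what is visible of it).
The state is a dict: "time": time; "q": joint angles; "dq": joint speeds; "joint_efforts": joint torques, N m; "tool_pos": TCP position; "tool_rot": TCP orientation; "contact_force": force on the tool from outside, world axes, zero at the start; "ft_torque": the same for the moment, N m; "opening": finger opening in m.
Only numpy, scipy, OpenCV 4.12 (cv2) and the standard library are available. Lean on these libraries where they do the work, as an engineer would, in place of code of your own. Each camera call takes 0.05 s, during which the arm holds its last target.

TASK

Put the two small sample vials one after the other, upright, into the two bores of the reader on the bench, all the way down. Then set the reader's cap over them with its slots on the two bayonet pins, push it down against the spring ring and twist it clockwise, seen from above, a quarter turn to its stop. The ring springs back and shuts off the reading as soon as it is let go, so finish still gripping the cap, fully turned and seated; leave the tall vial and everything else on the bench where it is.

Things in the scene. Friction and masses are not known exactly. Their poses are not given: they have to be found in the camera images.
- vial_a: one of the two small capped glass sample vials, 21 mm diameter, 46 mm tall with the cap (grip it below the cap's top 8 mm), about 20 g, standing upright on the bench; origin centre of its underside, z up. Either vial may go in either bore
- vial_b: the other of the two small capped glass sample vials, 21 mm diameter, 46 mm tall with the cap (grip it below the cap's top 8 mm), about 20 g, standing upright on the bench; origin centre of its underside, z up. Either vial may go in either bore
- dark_cap: loose grey round cap with a black band, hollow, open below, about 180 g, standing upright on its rim. Origin: centre of its lower rim; z up along its axis, x along its grip bar. Skirt 80 mm outside, 67 mm inside diameter; closed top 52 mm above the rim (cavity 46 mm high). Half a turn about z makes no difference
- grip_bar (a point): middle of the cap's flat grip bar, on the cap's axis, 70 mm above its rim; axes as the cap's. The bar is 56 mm long along x, 14 mm thick along y, and stands from 52 to 81 mm above the cap's rim
- slot_mouth (a point): the +x slot mouth of the cap, at the lower rim, 36.7 mm from the axis; its twin is opposite at -x. Mouths are 14 mm wide, in line with the bar. Each slot (right through the skirt) runs up, then level 9 to 18 mm above the rim: a cap pushed down over the pins turns clockwise (from above) by 82 degrees (1.43 rad) to a hard stop
- reader: white bench instrument fixed in place, 170 (x) x 150 (y) mm, deck 55 mm high, dark display in its front (-x) face; round metal turret with two bores on the middle of its deck. Origin: centre of its underside, z up
- turret (a point): point on the turret's axis at deck level; axes as the reader's. Turret: 64 mm diameter, tapered top edge, flat top 34 mm above this point. The cap goes over it, bar along the reader's x. Its rim meets the sprung ring 14 mm above this point and must be pushed to 6-9 mm above it (hard stop 5.5) before it can turn; once turned it rides at 5.5 to 9.5 mm. Push: 4 N at first contact, 8 to 11 N when down
- pin_front (a point): outer tip of the front one of two round bayonet pins, 5 mm thick, that stick out of the turret at the reader's -x (this one) and +x sides to 40 mm from the axis, their centre lines 21 mm above the deck
- bore_left (a point): centre of the floor of the left (reader's +y) bore: 24 mm diameter, 2 mm chamfer, 28 mm deep, mouth in the turret's flat top 28 mm above this point, 15.5 mm from the turret's axis. A seated vial has its underside on this point and stands 18 mm proud. Keep the fingertips above the turret's top and let the vial drop the last bit
- bore_right (a point): centre of the floor of the right (reader's -y) bore, otherwise as bore_left
- shutter_ring (a joint): angle (rad) of the sprung steel ring round the turret's foot (92 mm diameter): 0 at rest, grows clockwise from above. Two low dogs on it, under the pins, enter the slot mouths of the cap, so the cap turns the ring after up to 0.2 rad of play; 1.33 to 1.4 with the cap at its stop. A torsion spring (0.06 to 0.2 N m) drives ring and cap back to 0 when let go
- tall_vial: the third vial, a bystander: same make but clearly larger, 24 mm diameter, 55 mm tall, upright; origin centre of underside
- petri_dish: flat round glass dish with lid, 63 mm diameter, 15 mm high, bystander; origin centre of underside
- powder_jar: plastic jar with white screw lid, 64 mm diameter, 103 mm tall, bystander; origin centre of underside
- mixing_cup: clear plastic cup, 89 mm diameter, 64 mm tall, bystander; origin centre of underside
- tape_roll: roll of clear tape lying flat, 52 mm diameter, 18 mm high, bystander; origin centre of underside
- spatula: thin steel weighing spatula lying flat near the front edge of the bench, 208 x 9 x 6 mm, bystander; origin centre of underside
- spoon: white plastic spoon lying flat at the back left, 150 x 20 x 5 mm, bystander; origin centre of underside

How it is judged:
By the outcome, as a careful person would: the job done as asked, in the order asked, and still so for the second after the job is handed in, while the arm keeps its last pose, push and grip.
It also fails if it takes over 72 s, if anything falls off the work surface, if the arm or the gripper's body presses on something with over 40 N, if the wrist force passes 120 N, or if a joint passes its speed limit or range.

## Working session

There is one attempt and no reset: what is moved stays moved. The work goes in short steps, Python scripts to look and compute and a tool call to move; the robot and the scene stay as the last step left them, time stands still between calls to the robot, and variables do not carry over. Pictures are saved under pics/ and viewed, and the job is handed in when it is done.

Besides the shell and the picture viewer there is one more tool, called in YAML: its name, and indented under it one key for each argument. step_arm: Moves the arm, as the interface text tells. Its arguments: {"type":"object","properties":{"increments":{"type":"array"},"grip_force":{"type":"number"}},"required":["increments"]}

```bash
ls; mkdir -p pics; cat > h.py <<'E'
import numpy as np, cv2, json
from rig import env, capture, look_for
from scipy.spatial.transform import Rotation as R
def snap(cam,name):
    c=capture(cam); cv2.imwrite(f'pics/{name}.png',c['frame'][:,:,::-1]); 
    np.savez(f'pics/{name}.npz',**{k:c[k] for k in c}); return c
def atz(c,px,z):
    d=np.array([(px[0]-c['cx'])/c['fx'],(px[1]-c['cy'])/c['fy'],1.0]); P=np.array(c['pose']); d=P[:3,:3]@d; o=P[:3,3]
    return o+d*(z-o[2])/d[2]
def proj(c,p):
    P=np.linalg.inv(np.array(c['pose'])); q=P[:3,:3]@np.array(p)+P[:3,3]
    return np.array([c['fx']*q[0]/q[2]+c['cx'],c['fy']*q[1]/q[2]+c['cy']])
E
python3 - <<'E'
from h import *
for cam in ('scene','side','wrist'):
    c=snap(cam,cam+'0'); print(cam,np.round(c['pose'],3).tolist(),c['fx'])
    for n in ['vial_a','dark_cap','reader','tall_vial','shutter_ring','grip_bar','turret','bore_left','pin_front','petri_dish']:
        if cam=='wrist': break
        try: print(n,[(np.round(d['location']).tolist(),round(d['p'],2)) for d in look_for(n,cam)[:4]])
        except Exception as e: print(n,e)
print(env.state())
E
```

```text
pics
scene [[-0.547, -0.564, 0.618, -0.427], [-0.837, 0.358, -0.414, 0.68], [0.012, -0.744, -0.668, 1.146], [0.0, 0.0, 0.0, 1.0]] 462.25511321115255
vial_a [([272.0, 256.0], 0.57), ([215.0, 250.0], 0.49)]
dark_cap [([347.0, 217.0], 0.57)]
reader [([274.0, 217.0], 0.76)]
tall_vial [([232.0, 270.0], 0.5)]
shutter_ring [([270.0, 215.0], 0.73)]
grip_bar [([348.0, 220.0], 0.67)]
turret [([273.0, 216.0], 0.67)]
bore_left [([271.0, 217.0], 0.94)]
pin_front [([271.0, 216.0], 0.59)]
petri_dish []
side [[-1.0, -0.016, 0.001, 0.527], [-0.007, 0.359, -0.933, 1.168], [0.014, -0.933, -0.359, 0.523], [0.0, 0.0, 0.0, 1.0]] 451.5399711181052
vial_a [([265.0, 276.0], 0.74)]
dark_cap [([304.0, 201.0], 0.87)]
reader [([249.0, 230.0], 0.57)]
tall_vial [([313.0, 273.0], 0.55)]
shutter_ring [([247.0, 220.0], 0.45)]
grip_bar []
turret [([250.0, 231.0], 0.73)]
bore_left [([248.0, 232.0], 0.94)]
pin_front [([246.0, 232.0], 0.82)]
petri_dish [([252.0, 201.0], 0.63)]
wrist [[0.443, 0.861, 0.249, 0.183], [0.897, -0.425, -0.124, 0.551], [-0.001, 0.278, -0.961, 0.383], [0.0, 0.0, 0.0, 1.0]] 367.69140771753024
{'time': 1.15, 'q': array([ 1.09300351e+00,  3.19585075e-01,  1.56452591e+00, -1.22016778e-05,
        1.25736497e+00, -2.00100067e-02]), 'dq': array([-1.65240547e-03,  2.30497591e-04,  2.36868316e-05,  5.48311085e-04,
        1.35027671e-03,  1.72315985e-03]), 'joint_efforts': array([ 1.41525030e-03, -4.12364960e+01, -2.32225692e+01,  7.29739247e-02,
        3.76923534e-02,  1.08719007e-07]), 'tool_pos': array([0.25414026, 0.51580134, 0.23297445]), 'tool_rot': array([ 0.16047878,  0.68865056, -0.16040083,  0.68867884]), 'contact_force': array([-0.21801411,  0.57350319,  0.50381327]), 'ft_torque': array([-0.02361476,  0.01946192, -0.01258139]), 'opening': 0.09093699046698515}
```

View pictures.

```bash
python3 - <<'E'
import cv2,numpy as np
for n in ('scene','side'):
    a=cv2.imread(f'pics/{n}0.png'); cv2.imwrite(f'pics/{n}0z.png',cv2.resize(a[150:310,150:420],None,fx=2.9,fy=2.9,interpolation=cv2.INTER_CUBIC))
E
```

```text
(no output)
```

View pics/scene0.png

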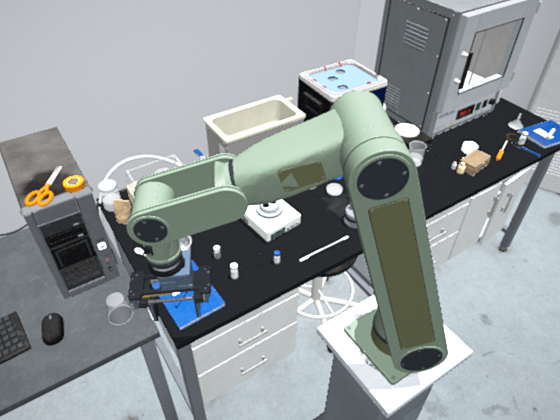

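View pics/side0.png

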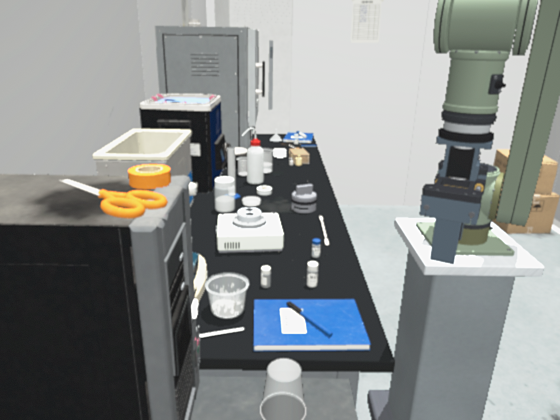

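View pics/wrist0.png

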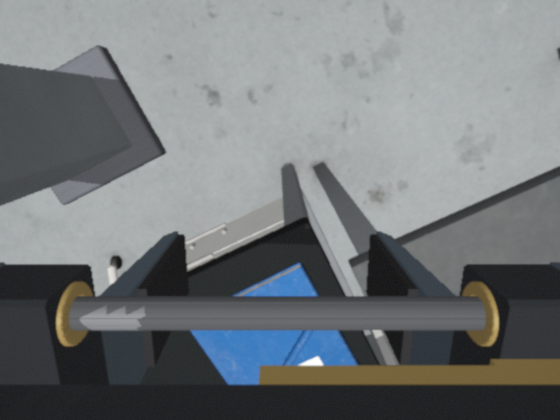

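```bash
ls pics
```

```text
scene0.npz
scene0.png
scene0z.png
side0.npz
side0.png
side0z.png
wrist0.npz
wrist0.png
```

View pics/scene0z.png

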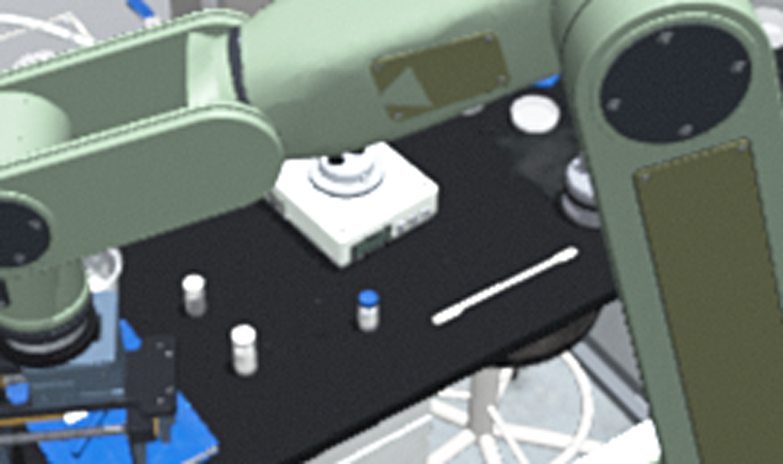

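View pics/side0z.png

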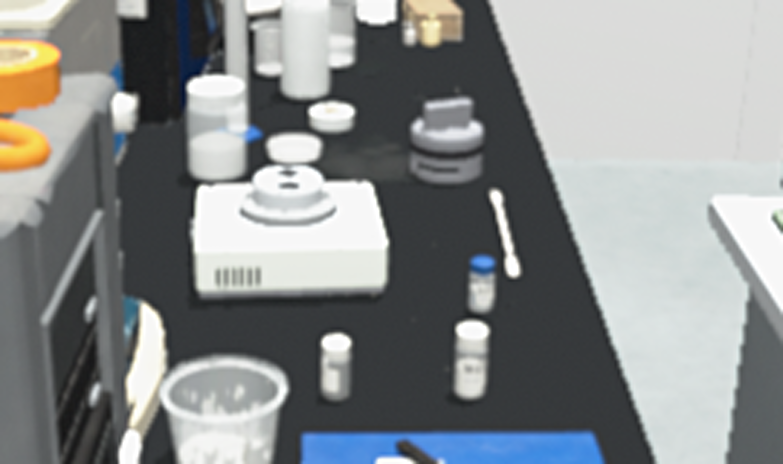

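```bash
python3 - <<'E'
from h import *
s=dict(np.load('pics/scene0.npz')); d=dict(np.load('pics/side0.npz'))
z=lambda x,y:(150+x/2.9,150+y/2.9)
for n,ps,pd,h in [('white',z(194,295),z(336,367),.023),('blue',z(368,311),z(481,284),.023),('tall',z(244,350),z(471,360),.0275),('turrettop',None,z(288,180),.089),('turrettop',z(347,163),None,.089),('cap bar top',None,z(449,101),.081),('cap',None,z(447,165),.02)]:
    print(n,ps is not None and np.round(atz(s,ps,h),4),pd is not None and np.round(atz(d,pd,h),4))
# reader corner points on deck
for p in [(200,182),(377,180),(388,242),(197,252)]: print('deck',np.round(atz(d,z(*p),.055),3))
for p in [(438,188),(343,247),(378,143)]: print('deck s',np.round(atz(s,z(*p),.055),3))
E
```

```text
white [0.5473 0.2734 0.023 ] [0.5453 0.281  0.023 ]
blue [0.4206 0.1202 0.023 ] [0.4219 0.1301 0.023 ]
tall [0.442  0.2668 0.0275] [0.4411 0.2746 0.0275]
turrettop False [0.5952 0.0559 0.089 ]
turrettop [0.5821 0.046  0.089 ] False
cap bar top False [ 0.4331 -0.2127  0.081 ]
cap False [ 0.4351 -0.1739  0.02  ]
deck [ 0.686 -0.022  0.055]
deck [ 0.513 -0.035  0.055]
deck [0.504 0.115 0.055]
deck [0.668 0.142 0.055]
deck s [ 0.518 -0.043  0.055]
deck s [0.494 0.107 0.055]
deck s [ 0.626 -0.027  0.055]
```

```bash
cat >> h.py <<'E'
def yaw():  # angle of tool y axis in world xy
    s=env.state(); M=R.from_quat(s['tool_rot']).as_matrix(); return np.arctan2(M[1,1],M[0,1])
def plan(p=None, yawdeg=None, quiet=False):
    """tool-frame increments (cm, deg) to reach tcp p, tool down with tool y at yawdeg (mod 360)"""
    s=env.state(); M=R.from_quat(s['tool_rot']).as_matrix(); 
    if p is None: p=s['tool_pos']
    if yawdeg is None: yawdeg=np.degrees(yaw())
    a=np.radians(yawdeg); x=np.array([0,0,-1.]); y=np.array([np.cos(a),np.sin(a),0]); T=np.stack([x,y,np.cross(x,y)],1)
    t=M.T@(np.array(p)-s['tool_pos'])*100; r=np.degrees(R.from_matrix(M.T@T).as_rotvec())
    print('t(cm)',np.round(t,2).tolist(),'rot',np.round(r,2).tolist(),'rows',round(max(np.linalg.norm(t)/5,np.linalg.norm(r)/8.59),1),'t=',round(float(s['time']),2))
def st():
    s=env.state(); print('t',round(float(s['time']),2),'pos',np.round(s['tool_pos'],4),'yaw',round(np.degrees(yaw()),2),'F',np.round(s['contact_force'],1),'M',np.round(s['ft_torque'],2),'open',round(float(s['opening']),4),'q',np.round(s['q'],2), 'down',np.round(R.from_quat(s['tool_rot']).as_matrix()[:,0],4))
E
python3 - <<'E'
from h import *
st(); s=env.state(); M=R.from_quat(s['tool_rot']).as_matrix(); print(np.round(M,3))
c=dict(np.load('pics/wrist0.npz')); P=c['pose']
T=np.eye(4);T[:3,:3]=M;T[:3,3]=s['tool_pos']; print(np.round(np.linalg.inv(T)@P,4))
print(proj(c,s['tool_pos']))
plan([0.55,0.2,0.30],90); plan([0.45,0.2,0.30],-90)
E
```

```text
t 1.15 pos [0.2541 0.5158 0.233 ] yaw 63.77 F [-0.2  0.6  0.5] M [-0.02  0.02 -0.01] open 0.0909 q [ 1.09  0.32  1.56 -0.    1.26 -0.02] down [ 1.e-04  1.e-04 -1.e+00]
[[ 0.     0.442  0.897]
 [ 0.     0.897 -0.442]
 [-1.     0.     0.   ]]
[[ 8.000e-04 -2.778e-01  9.607e-01 -1.504e-01]
 [ 1.000e+00 -6.000e-04 -1.000e-03  5.000e-04]
 [ 9.000e-04  9.607e-01  2.778e-01 -7.900e-02]
 [ 0.000e+00  0.000e+00  0.000e+00  1.000e+00]]
[276.38534609 282.95921581]
t(cm) [-6.7, -15.25, 40.5] rot [-26.23, 0.0, -0.01] rows 8.8 t= 1.15
t(cm) [-6.7, -19.67, 31.53] rot [153.77, -0.01, -0.0] rows 17.9 t= 1.15
```

```bash
python3 - <<'E'
from h import *
plan([0.50,0.26,0.32],10)
E
```

```text
t(cm) [-8.7, -12.08, 33.36] rot [53.77, -0.0, -0.01] rows 7.3 t= 1.15
```

step_arm:
  increments:
    - {"claw":0,"translation":[-8.7,-12.1,33.4],"delta_rot":[53.8,0,0]}
    - {"claw":0,"translation":[-8.7,-12.1,33.4],"delta_rot":[53.8,0,0]}
    - {"claw":0,"translation":[-8.7,-12.1,33.4],"delta_rot":[53.8,0,0]}
    - {"claw":0,"translation":[-8.7,-12.1,33.4],"delta_rot":[53.8,0,0]}
    - {"claw":0,"translation":[-8.7,-12.1,33.4],"delta_rot":[53.8,0,0]}

```text
time: 1.65
tool_pos: [0.4234, 0.3392, 0.2931]
tool_rot: [0.403, 0.581, -0.403, 0.581]
contact_force: [0.5, -0.6, 0.1]
opening: 0.091
```

```bash
python3 - <<'E'
from h import *
st();plan([0.50,0.26,0.32],10)
E
```

```text
t 1.65 pos [0.4234 0.3392 0.2931] yaw 20.46 F [ 0.5 -0.6  0.1] M [-0.   -0.01 -0.03] open 0.091 q [0.65 0.24 1.53 0.   1.37 0.3 ] down [ 5.e-04  5.e-04 -1.e+00]
t(cm) [-2.69, 4.41, 10.1] rot [10.46, -0.02, -0.04] rows 2.3 t= 1.65
```

step_arm:
  increments:
    - {"claw":0,"translation":[-2.0,4.0,8],"delta_rot":[9,0,0]}
    - {"claw":0,"translation":[-2,4,8],"delta_rot":[9,0,0]}
    - {"claw":0,"translation":[-2,4,8],"delta_rot":[9,0,0]}
    - {"claw":0,"translation":[-2,4,8],"delta_rot":[9,0,0]}
    - {"claw":0,"translation":[-2,4,8],"delta_rot":[9,0,0]}

```text
time: 2.15
tool_pos: [0.4873, 0.2807, 0.312]
tool_rot: [0.445, 0.549, -0.446, 0.549]
contact_force: [0.2, -0.3, 0.1]
opening: 0.0914
```

```bash
python3 - <<'E'
from h import *
st(); c=snap('wrist','w1')
for n in ['vial_a','tall_vial','reader','turret','shutter_ring','bore_left','bore_right','pin_front','dark_cap']:
    print(n,[(np.round(d['location']).tolist(),round(d['p'],2)) for d in look_for(n,'wrist')[:4]])
E
```

```text
t 2.15 pos [0.4873 0.2807 0.312 ] yaw 11.85 F [ 0.2 -0.3  0.1] M [-0.03  0.    0.01] open 0.0914 q [0.5  0.26 1.45 0.   1.43 0.29] down [-1.2e-03  1.0e-04 -1.0e+00]
vial_a [([201.0, 276.0], 0.87), ([321.0, 187.0], 0.81), ([321.0, 348.0], 0.49)]
tall_vial [([236.0, 171.0], 0.88)]
reader [([319.0, 348.0], 0.75)]
turret [([316.0, 345.0], 0.66)]
shutter_ring [([323.0, 351.0], 0.96)]
bore_left [([319.0, 347.0], 0.96)]
bore_right [([320.0, 351.0], 0.83), ([417.0, 116.0], 0.65)]
pin_front [([320.0, 351.0], 0.56)]
dark_cap []
```

View pics/w1.png

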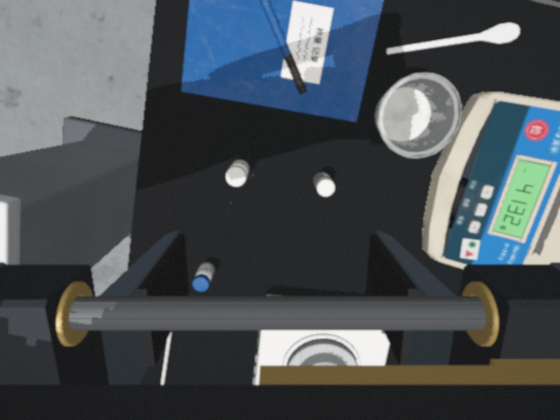

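```bash
python3 - <<'E'
import cv2
a=cv2.imread('pics/w1.png'); cv2.imwrite('pics/w1z.png',cv2.resize(a[150:300,180:360],None,fx=4.4,fy=4,interpolation=cv2.INTER_CUBIC))
E
```

```text
(no output)
```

View pics/w1z.png

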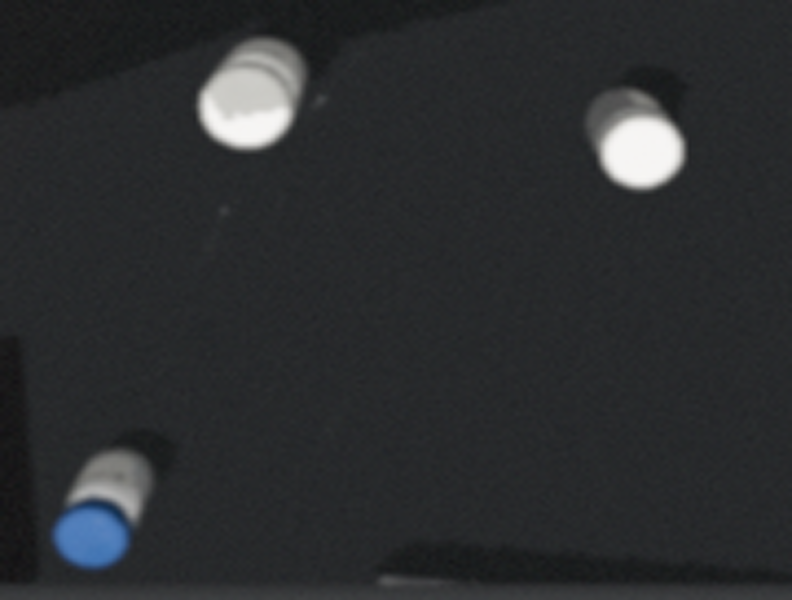

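```bash
python3 - <<'E'
from h import *
c=dict(np.load('pics/w1.npz'))
f=lambda x,y:(180+x/4.4,150+y/4)
for n,p,h in [('white',f(642,152),.046),('tall',f(246,107),.055),('blue',f(92,534),.046)]: print(n,np.round(atz(c,p,h),4))
for p,a in (([0.547,0.276,0.12],20),([0.547,0.276,0.12],0)): plan(p,a)
E
```

```text
white [0.5459 0.275  0.046 ]
tall [0.4419 0.2686 0.055 ]
blue [0.422  0.1235 0.046 ]
t(cm) [19.24, 5.68, 1.63] rot [-8.18, -0.0, -0.0] rows 4.0 t= 2.65
t(cm) [19.24, 5.68, 1.63] rot [11.82, -0.0, -0.0] rows 4.0 t= 2.65
```

```bash
python3 - <<'E'
from h import *
c=dict(np.load('pics/w1.npz'))
for n,p,h in [('bal edge',(424,255),.05),('bal edge',(424,255),.08),('bal2',(440,190),.05),('balplastic',(450,150),.05),('cup rim l',(378,120),.064),('cup rim b',(420,157),.064)]: print(n,np.round(atz(c,p,h),4))
E
```

```text
bal edge [0.6816 0.2193 0.05  ]
bal edge [0.6663 0.2294 0.08  ]
bal2 [0.6742 0.3004 0.05  ]
balplastic [0.6702 0.3464 0.05  ]
cup rim l [0.5787 0.3612 0.064 ]
cup rim b [0.6342 0.3329 0.064 ]
```

```bash
python3 - <<'E'
from h import *
plan([0.546,0.275,0.09],5)
E
```

```text
t(cm) [22.24, 5.57, 1.71] rot [6.82, -0.0, -0.0] rows 4.6 t= 2.65
```

step_arm:
  increments:
    - {"claw":0.4,"translation":[22.2,5.6,1.7],"delta_rot":[6.8,0,0]}
    - {"claw":0.4,"translation":[22.2,5.6,1.7],"delta_rot":[6.8,0,0]}
    - {"claw":0.4,"translation":[22.2,5.6,1.7],"delta_rot":[6.8,0,0]}
    - {"claw":0.4,"translation":[22.2,5.6,1.7],"delta_rot":[6.8,0,0]}
    - {"claw":0.4,"translation":[22.2,5.6,1.7],"delta_rot":[6.8,0,0]}

```text
time: 3.15
tool_pos: [0.5455, 0.2739, 0.0865]
tool_rot: [0.476, 0.522, -0.479, 0.521]
contact_force: [-0.1, -0.5, -0.5]
opening: 0.0555
```

```bash
python3 - <<'E'
from h import *
c=snap('wrist','w2'); st(); plan([0.546,0.275,0.031],5)
print(proj(c,[.546,.275,.046]), look_for('vial_a','wrist')[:2])
E
```

```text
t 3.2 pos [0.5445 0.273  0.0828] yaw 4.97 F [-0.8 -1.1 -3.6] M [-0.11  0.03 -0.01] open 0.0546 q [ 0.45  0.5   1.68 -0.    0.97  0.36] down [-0.0094 -0.0049 -0.9999]
t(cm) [5.18, 0.22, -0.21] rot [-0.03, 0.24, 0.56] rows 1.0 t= 3.2
[278.72882715 246.89484036] [{'location': [277.2, 236.8], 'p': 0.81}]
```

View pics/w2.png

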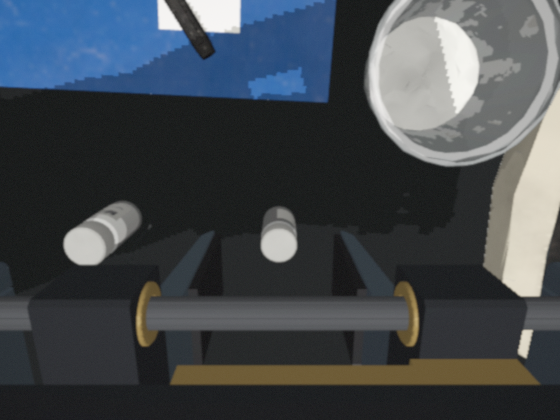

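step_arm:
  increments:
    - {"claw":0.4,"translation":[3.5,0,0],"delta_rot":[0,0,0]}
    - {"claw":0.4,"translation":[5.8,0,0],"delta_rot":[0,0,0]}
    - {"claw":0.4,"translation":[5.8,0,0],"delta_rot":[0,0,0]}
    - {"claw":0.4,"translation":[5.8,0,0],"delta_rot":[0,0,0]}

```text
time: 3.65
tool_pos: [0.5473, 0.2756, 0.0343]
tool_rot: [0.479, 0.521, -0.477, 0.522]
contact_force: [0.8, -0.3, 0.7]
opening: 0.0548
```

```bash
python3 - <<'E'
from h import *
st(); plan([0.546,0.275,0.031],5)
E
```

```text
t 3.65 pos [0.5473 0.2756 0.0343] yaw 5.01 F [ 0.8 -0.3  0.7] M [-0.03  0.05  0.04] open 0.0548 q [0.45 0.56 1.73 0.   0.86 0.36] down [ 0.0022  0.0012 -1.    ]
t(cm) [0.33, -0.14, 0.05] rot [0.01, -0.06, -0.13] rows 0.1 t= 3.65
```

step_arm:
  increments:
    - {"claw":0.85,"translation":[0.2,0,0],"delta_rot":[0,0,0]}
    - {"claw":0.85,"translation":[0.2,0,0],"delta_rot":[0,0,0]}
    - {"claw":0.85,"translation":[0.2,0,0],"delta_rot":[0,0,0]}
    - {"claw":0.85,"translation":[0.2,0,0],"delta_rot":[0,0,0]}
    - {"claw":0.85,"translation":[0.2,0,0],"delta_rot":[0,0,0]}
  grip_force: 15

```text
time: 4.15
tool_pos: [0.5467, 0.2751, 0.0309]
tool_rot: [0.478, 0.521, -0.477, 0.521]
contact_force: [0.4, -0.4, 2.2]
opening: 0.0206
```

```bash
python3 - <<'E'
from h import *
st(); plan([0.58,0.05,0.26],5)
E
```

```text
t 4.15 pos [0.5467 0.2751 0.0309] yaw 5.0 F [ 0.4 -0.4  2.2] M [-0.15  0.12  0.02] open 0.0206 q [0.45 0.56 1.73 0.   0.85 0.36] down [ 6.e-04  4.e-04 -1.e+00]
t(cm) [-22.92, 1.37, 22.7] rot [0.0, -0.02, -0.04] rows 6.5 t= 4.15
```

step_arm:
  increments:
    - {"claw":0.85,"translation":[-4,0,0],"delta_rot":[0,0,0]}
    - {"claw":0.85,"translation":[-9,0,0],"delta_rot":[0,0,0]}
    - {"claw":0.85,"translation":[-12.5,0,3.5],"delta_rot":[0,0,0]}
    - {"claw":0.85,"translation":[-15,0.4,7.5],"delta_rot":[0,0,0]}
    - {"claw":0.85,"translation":[-17.5,0.8,11.5],"delta_rot":[0,0,0]}

```text
time: 4.65
tool_pos: [0.5644, 0.1601, 0.2071]
tool_rot: [0.478, 0.521, -0.477, 0.522]
contact_force: [-0.2, -0.8, 0.1]
opening: 0.0207
```

```bash
python3 - <<'E'
from h import *
st(); plan([0.59,0.035,0.23],5)
E
```

```text
t 4.65 pos [0.5644 0.1601 0.2071] yaw 5.08 F [-0.2 -0.8  0.1] M [-0.08  0.01 -0.02] open 0.0207 q [ 0.26  0.35  1.58 -0.    1.21  0.17] down [ 1.1e-03  2.0e-04 -1.0e+00]
t(cm) [-2.29, 1.44, 12.69] rot [0.08, -0.01, -0.07] rows 2.6 t= 4.65
```

step_arm:
  increments:
    - {"claw":0.85,"translation":[-2,1.4,12.5],"delta_rot":[0,0,0]}
    - {"claw":0.85,"translation":[-2,1.4,12.5],"delta_rot":[0,0,0]}
    - {"claw":0.85,"translation":[-2,1.4,12.5],"delta_rot":[0,0,0]}
    - {"claw":0.85,"translation":[-2,1.4,12.5],"delta_rot":[0,0,0]}
    - {"claw":0.85,"translation":[-2,1.4,12.5],"delta_rot":[0,0,0]}

```text
time: 5.15
tool_pos: [0.5891, 0.0376, 0.2253]
tool_rot: [0.478, 0.521, -0.478, 0.521]
contact_force: [-0.1, 0.5, -0.4]
opening: 0.0203
```

```bash
python3 - <<'E'
from h import *
c=snap('wrist','w3'); s=snap('scene','scene3'); st()
for n in ['turret','bore_left','bore_right','pin_front','shutter_ring']:
    print(n,[(np.round(d['location'],1).tolist(),round(d['p'],2)) for d in look_for(n,'wrist')[:3]])
a=cv2.imread('pics/w3.png'); cv2.imwrite('pics/w3z.png',cv2.resize(a[80:290,140:420],None,fx=2.8,fy=2.8,interpolation=cv2.INTER_CUBIC))
E
```

```text
t 5.25 pos [0.5888 0.0388 0.225 ] yaw 5.05 F [ 0.  -0.6 -0. ] M [-0.01  0.05  0.02] open 0.0206 q [ 0.05  0.35  1.54  0.    1.25 -0.04] down [-1.e-03  6.e-04 -1.e+00]
turret [([289.5, 174.4], 0.94)]
bore_left [([285.9, 175.4], 0.56)]
bore_right [([289.1, 175.1], 0.61), ([114.8, 362.6], 0.4)]
pin_front [([287.9, 174.0], 0.76)]
shutter_ring [([284.3, 159.0], 0.59)]
```

View pics/w3z.png

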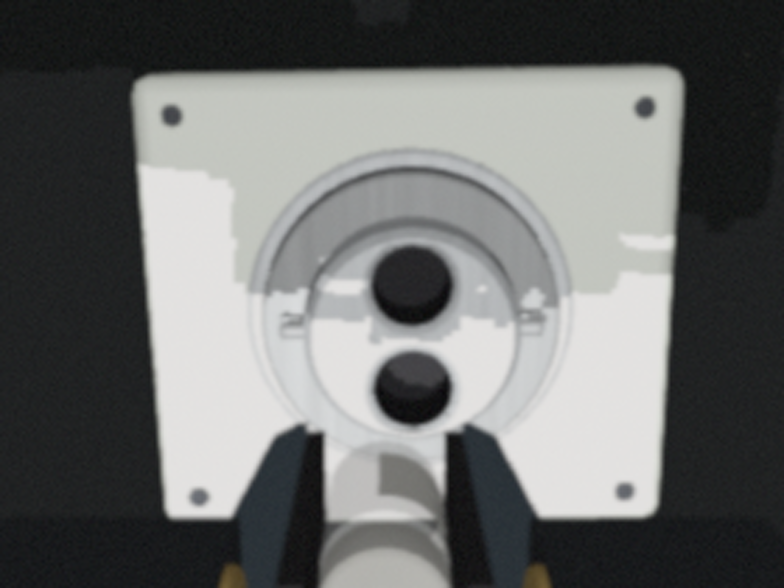

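View pics/scene3.png

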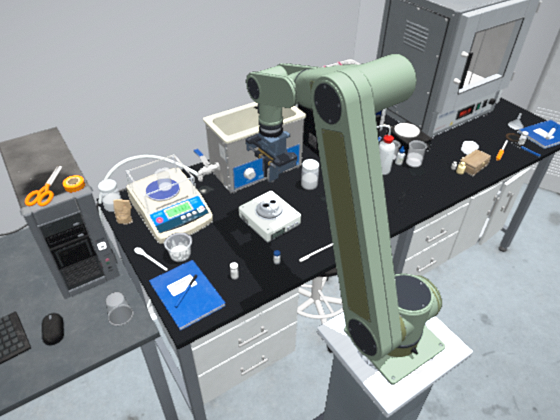

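```bash
python3 - <<'E'
from h import *
c=dict(np.load('pics/w3.npz')); s=dict(np.load('pics/scene3.npz'))
z=lambda x,y:(140+x/2.8,80+y/2.8)
L=atz(c,z(412,285),.087);Rr=atz(c,z(413,388),.087); print('L',L,'R',Rr,'sep',np.linalg.norm(L-Rr),'mid',(L+Rr)/2,'yaw',np.degrees(np.arctan2(*(L-Rr)[1::-1]))-90)
ps=[atz(c,z(*p),.055) for p in [(172,115),(645,107),(624,492),(199,497)]]
for p in ps: print(np.round(p,4))
print('mean',np.mean(ps,0)); u=ps[1]-ps[0]; v=ps[2]-ps[3]; print(np.degrees(np.arctan2(u[1],u[0])),np.degrees(np.arctan2(v[1],v[0])))
ps=[atz(c,z(*p),.055) for p in [(135,75),(684,68),(660,516),(168,517)]]
for p in ps: print(np.round(p,4))
print('mean',np.mean(ps,0))
print(proj(s,np.r_[L[:2],.089]),proj(s,np.r_[Rr[:2],.089]))
im=cv2.imread('pics/scene3.png'); cv2.imwrite('pics/s3z.png',cv2.resize(im[180:250,225:315],None,fx=8,fy=8,interpolation=cv2.INTER_CUBIC))
E
```

```text
L [0.59546304 0.0554095  0.087     ] R [0.59861669 0.0246226  0.087     ] sep 0.03094800155408021 mid [0.59703987 0.04001605 0.087     ] yaw 5.848687945221712
[0.5194 0.0949 0.055 ]
[0.6622 0.1094 0.055 ]
[ 0.6747 -0.0161  0.055 ]
[ 0.532  -0.0302  0.055 ]
mean [0.59706479 0.03950646 0.055     ]
5.809473576127108 5.617532274265271
[0.508  0.1057 0.055 ]
[0.672  0.1217 0.055 ]
[ 0.6882 -0.0238  0.055 ]
[ 0.5218 -0.0384  0.055 ]
mean [0.59749698 0.04128005 0.055     ]
[265.30193259 205.01055485] [272.32896438 201.3748451 ]
```

View pics/s3z.png

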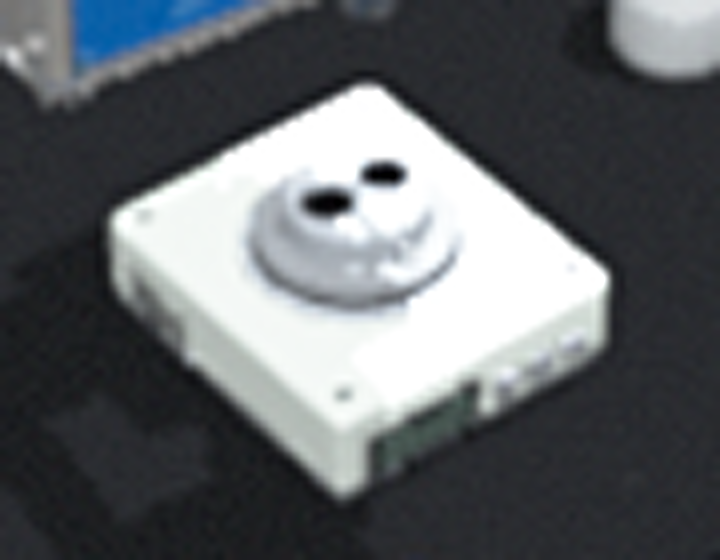

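```bash
python3 - <<'E'
from h import *
st();plan([0.5986,0.0246,0.13],5.8)
s=env.state();c=dict(np.load('pics/w3.npz'));print(proj(c,s['tool_pos']+[0,0,.01]))
E
```

```text
t 5.5 pos [0.5891 0.0388 0.2253] yaw 5.09 F [-0.2 -0.3 -0.3] M [-0.1   0.05 -0.06] open 0.0205 q [ 0.05  0.35  1.54  0.    1.25 -0.04] down [-3.e-04  2.e-04 -1.e+00]
t(cm) [9.53, 0.82, 1.5] rot [-0.71, -0.01, 0.02] rows 1.9 t= 5.5
[277.5534496  291.82971864]
```

step_arm:
  increments:
    - {"claw":0.85,"translation":[3,0.8,1.5],"delta_rot":[-0.7,0,0]}
    - {"claw":0.85,"translation":[6.5,0.8,1.5],"delta_rot":[-0.7,0,0]}
    - {"claw":0.85,"translation":[9.3,0.82,1.5],"delta_rot":[-0.7,0,0]}
    - {"claw":0.85,"translation":[9.3,0.82,1.5],"delta_rot":[-0.7,0,0]}
    - {"claw":0.85,"translation":[9.3,0.82,1.5],"delta_rot":[-0.7,0,0]}

```text
time: 6.0
tool_pos: [0.599, 0.0239, 0.1328]
tool_rot: [0.474, 0.524, -0.474, 0.524]
contact_force: [0.4, -1.1, 0.5]
opening: 0.0205
```

```bash
python3 - <<'E'
from h import *
c=snap('wrist','w4');snap('scene','scene4'); d=snap('side','side4'); st();plan([0.5986,0.0246,0.1095],5.8)
im=cv2.imread('pics/side4.png'); b=cv2.resize(im[170:260,200:300],None,fx=6,fy=6,interpolation=cv2.INTER_CUBIC)
cv2.imwrite('pics/s4z.png',b)
E
```

```text
t 6.15 pos [0.6    0.0238 0.1345] yaw 5.72 F [-0.5 -0.1 -0.2] M [-0.08  0.    0.01] open 0.0205 q [ 0.02  0.43  1.65  0.    1.05 -0.08] down [ 3.9e-03  2.0e-04 -1.0e+00]
t(cm) [2.5, -0.15, -0.1] rot [-0.08, 0.01, -0.22] rows 0.5 t= 6.15
```

View pics/w4.png

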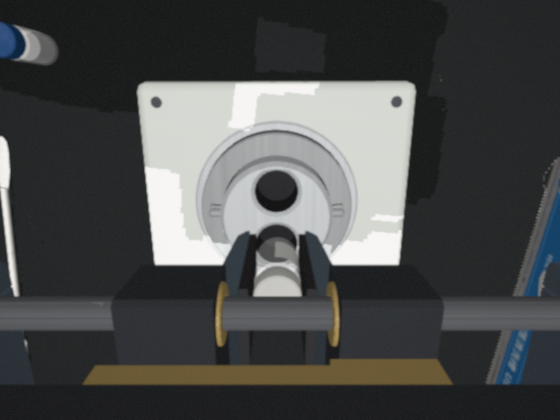

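View pics/s4z.png

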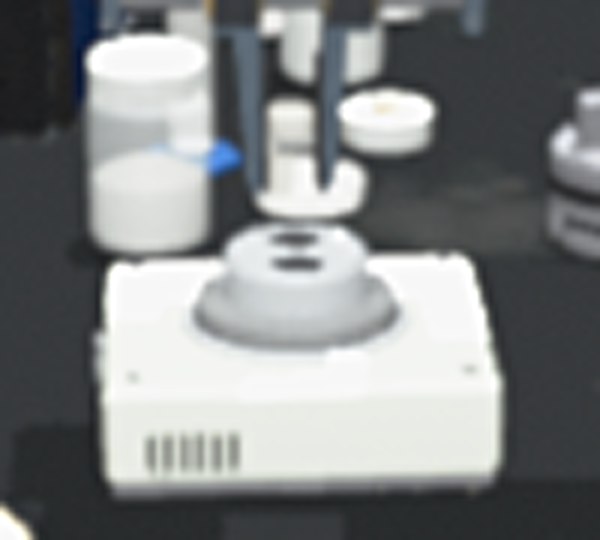

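```bash
python3 - <<'E'
from h import *
c=dict(np.load('pics/w4.npz')); print(atz(c,(277,190),.087)); st()
im=cv2.imread('pics/w4.png'); cv2.imwrite('pics/w4z.png',cv2.resize(im[150:300,200:360],None,fx=4,fy=4,interpolation=cv2.INTER_CUBIC))
E
```

```text
[0.59566642 0.05617566 0.087     ]
t 6.15 pos [0.6    0.0238 0.1345] yaw 5.72 F [-0.5 -0.1 -0.2] M [-0.08  0.    0.01] open 0.0205 q [ 0.02  0.43  1.65  0.    1.05 -0.08] down [ 3.9e-03  2.0e-04 -1.0e+00]
```

View pics/w4z.png

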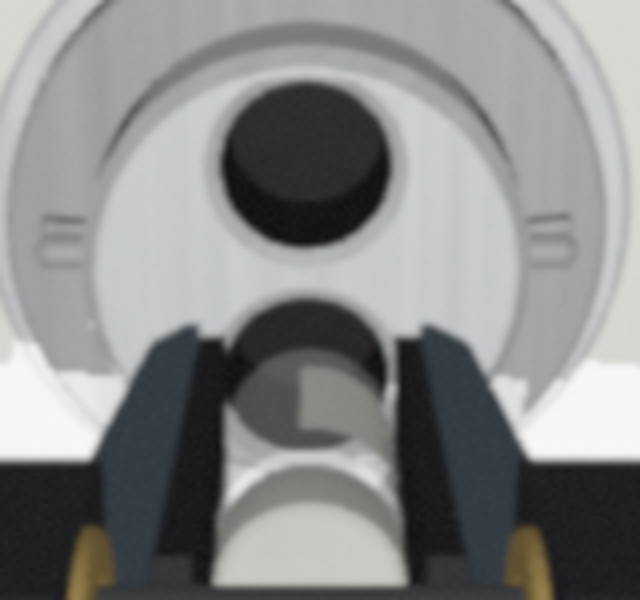

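step_arm:
  increments:
    - {"claw":0.85,"translation":[0.0,0,0],"delta_rot":[0,0,0]}
    - {"claw":0.85,"translation":[0.7,0,0],"delta_rot":[0,0,0]}
    - {"claw":0.85,"translation":[1.4,0,0],"delta_rot":[0,0,0]}
    - {"claw":0.85,"translation":[2.0,0,0],"delta_rot":[0,0,0]}
    - {"claw":0.85,"translation":[2.0,0,0],"delta_rot":[0,0,0]}

```text
time: 6.65
tool_pos: [0.5979, 0.0235, 0.111]
tool_rot: [0.474, 0.525, -0.475, 0.524]
contact_force: [-0.6, -0.4, -0.8]
opening: 0.0206
```

```bash
python3 - <<'E'
from h import *
st();plan([0.5986,0.0246,0.1095],5.8)
E
```

```text
t 6.65 pos [0.5979 0.0235 0.111 ] yaw 5.7 F [-0.6 -0.4 -0.8] M [-0.04  0.05 -0.02] open 0.0206 q [ 0.02  0.46  1.68  0.    1.01 -0.08] down [-0.0028 -0.     -1.    ]
t(cm) [0.15, 0.08, -0.1] rot [-0.1, -0.02, 0.16] rows 0.0 t= 6.65
```

step_arm:
  increments:
    - {"claw":0.85,"translation":[0,0.05,-0.1],"delta_rot":[0,0,0]}
    - {"claw":0.85,"translation":[0.0,0.05,-0.1],"delta_rot":[0,0,0]}
    - {"claw":0.6,"translation":[0,0.05,-0.1],"delta_rot":[0,0,0]}
    - {"claw":0.6,"translation":[0,0.05,-0.1],"delta_rot":[0,0,0]}
    - {"claw":0.6,"translation":[0,0.05,-0.1],"delta_rot":[0,0,0]}

```text
time: 7.15
tool_pos: [0.5993, 0.0246, 0.1126]
tool_rot: [0.475, 0.524, -0.474, 0.524]
contact_force: [-0.0, -0.2, -0.5]
opening: 0.0363
```

```bash
python3 - <<'E'
from h import *
st(); c=snap('wrist','w5'); d=snap('scene','scene5'); snap('side','side5')
im=cv2.imread('pics/w5.png'); im2=cv2.imread('pics/scene5.png');im3=cv2.imread('pics/side5.png')
r=lambda a:cv2.resize(a,(400,400),interpolation=cv2.INTER_CUBIC)
cv2.imwrite('pics/5z.png',np.hstack([r(im[170:300,210:340]),r(im3[190:270,205:285])]))
E
```

```text
t 7.15 pos [0.5993 0.0246 0.1126] yaw 5.7 F [-0.  -0.2 -0.5] M [-0.05  0.06 -0.01] open 0.0363 q [ 0.02  0.45  1.68  0.    1.01 -0.08] down [ 5.e-04  1.e-04 -1.e+00]
```

View pics/5z.png

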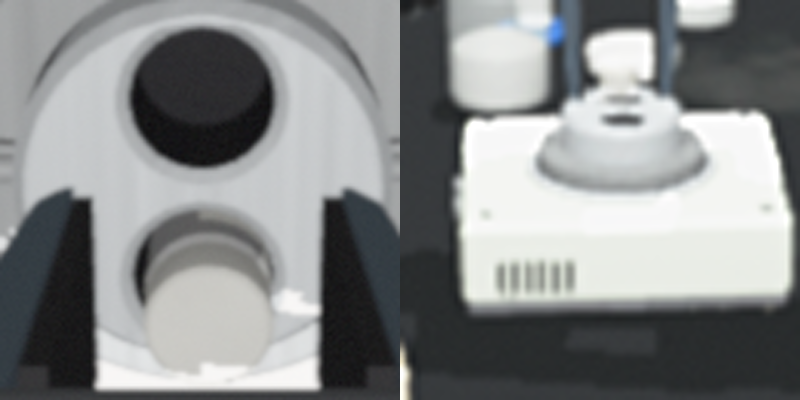

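step_arm:
  increments:
    - {"claw":0.6,"translation":[-2,0,0],"delta_rot":[0,0,0]}
    - {"claw":0.6,"translation":[-6,0,0],"delta_rot":[0,0,0]}
    - {"claw":0.5,"translation":[-10,0,0],"delta_rot":[0,0,0]}
    - {"claw":0.4,"translation":[-10,0,0],"delta_rot":[0,0,0]}

```text
time: 7.7
tool_pos: [0.6024, 0.0247, 0.2187]
tool_rot: [0.478, 0.521, -0.471, 0.527]
contact_force: [1.4, -1.5, -0.0]
opening: 0.05
```

```bash
python3 - <<'E'
from h import *
st(); c=snap('wrist','w6'); snap('side','side6')
im=cv2.imread('pics/w6.png'); im3=cv2.imread('pics/side6.png')
r=lambda a:cv2.resize(a,(400,400),interpolation=cv2.INTER_CUBIC)
cv2.imwrite('pics/6z.png',np.hstack([r(im[130:260,210:340]),r(im3[190:270,205:285])]))
plan([0.4215,0.1225,0.18],5.8)
E
```

```text
t 7.7 pos [0.6024 0.0247 0.2187] yaw 5.7 F [ 1.4 -1.5 -0. ] M [-0.03  0.02 -0.01] open 0.05 q [ 0.02  0.37  1.53  0.    1.23 -0.08] down [ 1.240e-02  4.000e-04 -9.999e-01]
t(cm) [3.29, -16.74, -11.51] rot [-0.1, 0.0, -0.12] rows 4.1 t= 7.8
```

View pics/6z.png

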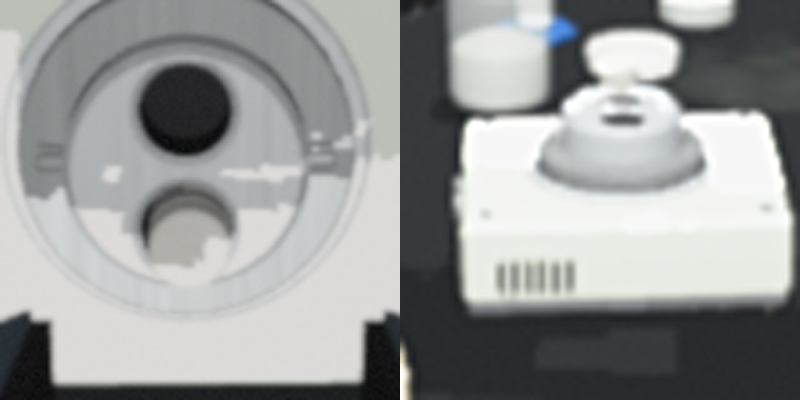

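```bash
python3 - <<'E'
from h import *
c=dict(np.load('pics/w6.npz')); im=cv2.imread('pics/w6.png')
def circ(p,z,r,col):
    pts=np.array([proj(c,[p[0]+r*np.cos(a),p[1]+r*np.sin(a),z]) for a in np.linspace(0,6.28,60)])
    q=((pts-[220,140])*6).astype(int); cv2.polylines(big,[q],True,col,1)
big=cv2.resize(im[140:240,220:330],None,fx=6,fy=6,interpolation=cv2.INTER_CUBIC)
Lb=(0.5955,.0556);Rb=(.5986,.0247)
circ(Lb,.087,.012,(0,255,255));circ(Rb,.087,.012,(0,255,255)); circ(Rb,.107,.0105,(0,0,255)); circ(Rb,.125,.0105,(255,0,0))
cv2.imwrite('pics/6c.png',big)
E
```

```text
(no output)
```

View pics/6c.png

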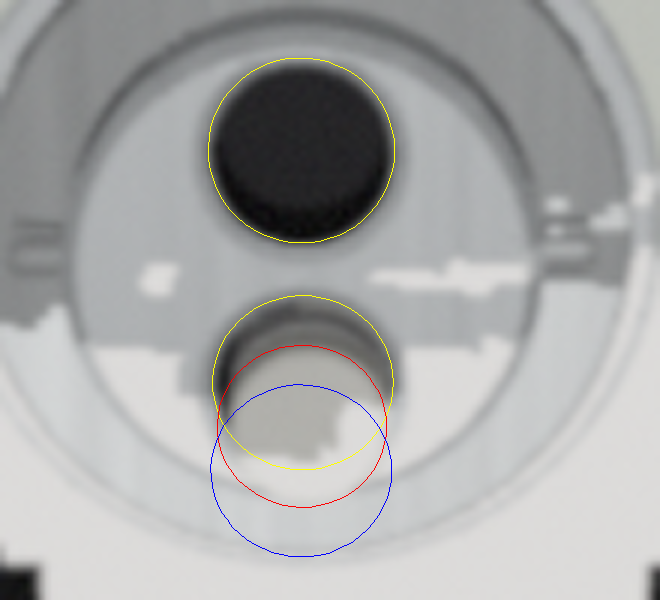

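step_arm:
  increments:
    - {"claw":0.4,"translation":[1,-4.1,-2.9],"delta_rot":[0,0,0]}
    - {"claw":0.4,"translation":[2,-8.2,-5.8],"delta_rot":[0,0,0]}
    - {"claw":0.4,"translation":[3,-12.3,-8.6],"delta_rot":[0,0,0]}
    - {"claw":0.4,"translation":[4,-16.6,-11.5],"delta_rot":[0,0,0]}
    - {"claw":0.4,"translation":[4.5,-16.6,-11.5],"delta_rot":[0,0,0]}

```text
time: 8.3
tool_pos: [0.4158, 0.1231, 0.1648]
tool_rot: [0.471, 0.527, -0.476, 0.523]
contact_force: [0.8, -0.9, -0.5]
opening: 0.0545
```

```bash
python3 - <<'E'
from h import *
c=snap('wrist','w7'); st();plan([0.4215,0.1225,0.08],5.8)
print(proj(c,[.4215,.1225,.046]), look_for('vial_a','wrist')[:2])
E
```

```text
t 8.35 pos [0.4176 0.1229 0.1647] yaw 5.86 F [-0.5 -0.2 -0.6] M [-0.08  0.11  0.04] open 0.0546 q [0.26 0.17 1.97 0.   1.02 0.16] down [-0.0071 -0.0014 -1.    ]
t(cm) [8.47, 0.45, 0.07] rot [0.06, 0.04, 0.41] rows 1.7 t= 8.35
[286.01506884 210.54859432] [{'location': [282.1, 204.4], 'p': 0.74}]
```

View pics/w7.png

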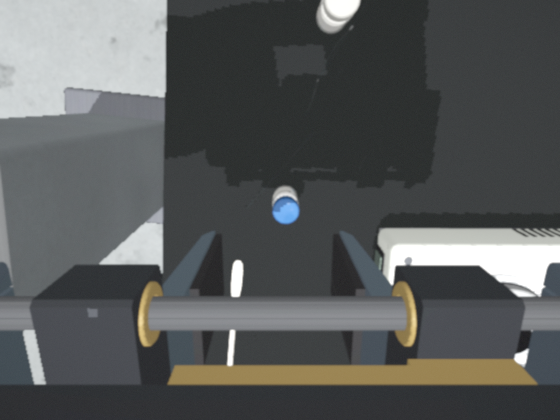

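step_arm:
  increments:
    - {"claw":0.4,"translation":[4,0.1,0.0],"delta_rot":[0,0,0]}
    - {"claw":0.4,"translation":[8.4,0.1,0],"delta_rot":[0,0,0]}
    - {"claw":0.4,"translation":[8.4,0.1,0.0],"delta_rot":[0,0,0]}
    - {"claw":0.4,"translation":[8.4,0.1,0.0],"delta_rot":[0,0,0]}

```text
time: 8.8
tool_pos: [0.4246, 0.1222, 0.0833]
tool_rot: [0.474, 0.524, -0.475, 0.524]
contact_force: [0.2, -0.3, -0.1]
opening: 0.0545
```

```bash
python3 - <<'E'
from h import *
c=snap('wrist','w8'); st();plan([0.4215,0.1225,0.031],5.8)
print(proj(c,[.4215,.1225,.046]), look_for('vial_a','wrist')[:2])
print(atz(dict(np.load('pics/w7.npz')),(238,262),0.003))
E
```

```text
t 8.85 pos [0.4255 0.1226 0.0844] yaw 5.65 F [ 0.6 -0.2 -0. ] M [-0.1   0.04 -0.01] open 0.0551 q [ 0.25  0.27  2.07 -0.    0.8   0.16] down [ 2.e-03  5.e-04 -1.e+00]
t(cm) [5.34, -0.41, -0.03] rot [-0.15, -0.02, -0.12] rows 1.1 t= 8.85
[271.78469055 249.94199271] [{'location': [270.6, 238.5], 'p': 0.62}]
[0.38470722 0.05578103 0.003     ]
```

View pics/w8.png

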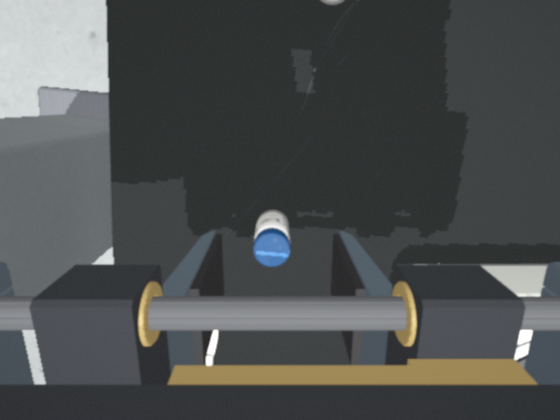

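step_arm:
  increments:
    - {"claw":0.4,"translation":[2.5,-0.35,-0.1],"delta_rot":[0,0,0]}
    - {"claw":0.4,"translation":[5.2,-0.35,-0.1],"delta_rot":[0,0,0]}
    - {"claw":0.4,"translation":[5.2,-0.35,-0.1],"delta_rot":[0,0,0]}
    - {"claw":0.85,"translation":[5.2,-0.35,-0.1],"delta_rot":[0,0,0]}
    - {"claw":0.85,"translation":[5.2,-0.35,-0.1],"delta_rot":[0,0,0]}

```text
time: 9.4
tool_pos: [0.4216, 0.1237, 0.0332]
tool_rot: [0.476, 0.523, -0.473, 0.525]
contact_force: [0.5, -0.6, 0.5]
opening: 0.0415
```

step_arm:
  increments:
    - {"claw":0.85,"translation":[0,0,0],"delta_rot":[0,0,0]}
    - {"claw":0.85,"translation":[0,0,0],"delta_rot":[0,0,0]}
    - {"claw":0.85,"translation":[0,0,0],"delta_rot":[0,0,0]}

```text
time: 9.7
tool_pos: [0.4205, 0.1234, 0.0321]
tool_rot: [0.475, 0.524, -0.474, 0.524]
contact_force: [-0.4, 0.0, 5.1]
opening: 0.0204
```

```bash
python3 - <<'E'
from h import *
st();plan([0.5955,0.0562,0.18],5.8)
E
```

```text
t 9.7 pos [0.4205 0.1234 0.0321] yaw 5.7 F [-0.4  0.   5.1] M [-0.09  0.08 -0.03] open 0.0204 q [0.26 0.35 2.14 0.   0.65 0.16] down [ 1.4e-03  5.0e-04 -1.0e+00]
t(cm) [-14.77, 16.77, 8.42] rot [-0.1, -0.02, -0.08] rows 4.8 t= 9.7
```

Vial gripped (20.4 mm). Lift, then carry over.

step_arm:
  increments:
    - {"claw":0.85,"translation":[-4,0,0],"delta_rot":[0,0,0]}
    - {"claw":0.85,"translation":[-8.5,0,0],"delta_rot":[0,0,0]}
    - {"claw":0.85,"translation":[-12.5,2,1],"delta_rot":[0,0,0]}
    - {"claw":0.85,"translation":[-14.8,5.5,3],"delta_rot":[0,0,0]}
    - {"claw":0.85,"translation":[-14.8,9.5,5],"delta_rot":[0,0,0]}

```text
time: 10.2
tool_pos: [0.5221, 0.083, 0.1841]
tool_rot: [0.477, 0.523, -0.472, 0.526]
contact_force: [0.6, 0.1, -0.1]
opening: 0.0206
```

step_arm:
  increments:
    - {"claw":0.85,"translation":[0,4,2],"delta_rot":[0,0,0]}
    - {"claw":0.85,"translation":[0,7.2,3.4],"delta_rot":[0,0,0]}
    - {"claw":0.85,"translation":[0,7.2,3.4],"delta_rot":[0,0,0]}
    - {"claw":0.85,"translation":[0,7.2,3.4],"delta_rot":[0,0,0]}

```text
time: 10.6
tool_pos: [0.5941, 0.056, 0.1787]
tool_rot: [0.474, 0.525, -0.475, 0.523]
contact_force: [-0.3, 0.6, -0.4]
opening: 0.0203
```

```bash
python3 - <<'E'
from h import *
c=snap('wrist','w9'); st();plan([0.5955,0.0560,0.13],5.8)
im=cv2.imread('pics/w9.png'); cv2.imwrite('pics/9z.png',cv2.resize(im[110:290,190:370],None,fx=3.3,fy=3.3,interpolation=cv2.INTER_CUBIC))
E
```

```text
t 10.65 pos [0.5935 0.0564 0.1789] yaw 5.69 F [-0.1  0.2  0.2] M [-0.1   0.04 -0.02] open 0.0203 q [ 0.08  0.39  1.6   0.    1.16 -0.02] down [-2.1e-03  2.0e-04 -1.0e+00]
t(cm) [4.89, 0.21, 0.06] rot [-0.11, -0.02, 0.12] rows 1.0 t= 10.65
```

View pics/9z.png

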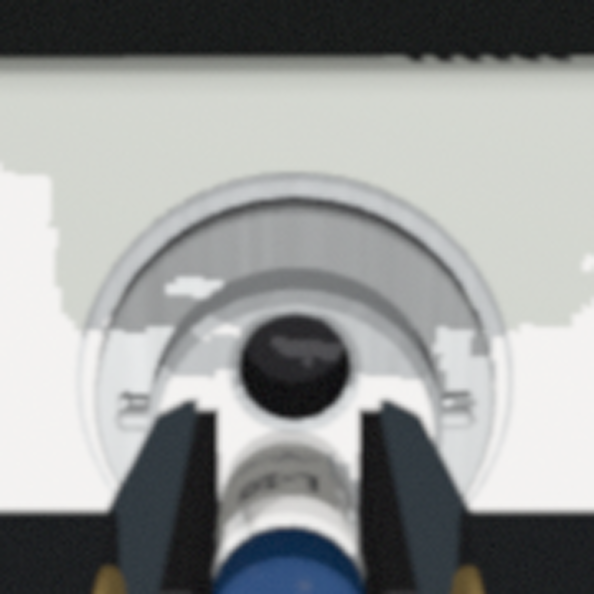

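step_arm:
  increments:
    - {"claw":0.85,"translation":[2.5,0.1,0],"delta_rot":[0,0,0]}
    - {"claw":0.85,"translation":[4.7,0.1,0],"delta_rot":[0,0,0]}
    - {"claw":0.85,"translation":[4.7,0.1,0],"delta_rot":[0,0,0]}
    - {"claw":0.85,"translation":[4.7,0.1,0],"delta_rot":[0,0,0]}

```text
time: 11.05
tool_pos: [0.5947, 0.0569, 0.133]
tool_rot: [0.474, 0.525, -0.474, 0.524]
contact_force: [-0.2, 0.5, 0.9]
opening: 0.0204
```

```bash
python3 - <<'E'
from h import *
print(atz(dict(np.load('pics/w9.npz')),(279.4,220.9),.087))
c=snap('wrist','w10'); st();plan([0.5955,0.0560,0.111],5.8)
im=cv2.imread('pics/w10.png'); cv2.imwrite('pics/10z.png',cv2.resize(im[150:300,205:355],None,fx=3.9,fy=3.9,interpolation=cv2.INTER_CUBIC))
E
```

```text
[0.59547292 0.05566723 0.087     ]
t 11.1 pos [0.5955 0.0568 0.1337] yaw 5.73 F [0.4 0.2 0.5] M [-0.1   0.02  0.  ] open 0.0206 q [ 0.08  0.43  1.66  0.    1.05 -0.02] down [ 1.5e-03  3.0e-04 -1.0e+00]
t(cm) [2.27, -0.01, 0.08] rot [-0.07, -0.01, -0.09] rows 0.5 t= 11.1
```

View pics/10z.png

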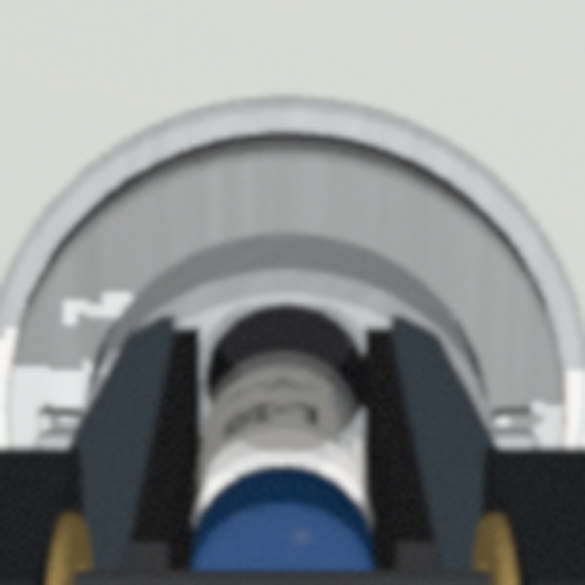

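step_arm:
  increments:
    - {"claw":0.85,"translation":[0.7,0,0.06],"delta_rot":[0,0,0]}
    - {"claw":0.85,"translation":[1.4,0,0.06],"delta_rot":[0,0,0]}
    - {"claw":0.85,"translation":[2.1,0,0.06],"delta_rot":[0,0,0]}
    - {"claw":0.85,"translation":[2.1,0,0.06],"delta_rot":[0,0,0]}
    - {"claw":0.85,"translation":[2.1,0,0.06],"delta_rot":[0,0,0]}

```text
time: 11.6
tool_pos: [0.5954, 0.0558, 0.1111]
tool_rot: [0.474, 0.524, -0.475, 0.524]
contact_force: [0.5, 0.4, 0.4]
opening: 0.0203
```

```bash
python3 - <<'E'
from h import *
st();plan([0.5955,0.0560,0.111],5.8)
E
```

```text
t 11.6 pos [0.5954 0.0558 0.1111] yaw 5.7 F [0.5 0.4 0.4] M [-0.02  0.02  0.03] open 0.0203 q [ 0.07  0.45  1.68  0.    1.01 -0.03] down [-6.e-04  0.e+00 -1.e+00]
t(cm) [0.01, 0.01, -0.02] rot [-0.1, -0.01, 0.04] rows 0.0 t= 11.6
```

Perfectly placed, no contact. Release.

step_arm:
  increments:
    - {"claw":0.6,"translation":[0,0,0],"delta_rot":[0,0,0]}
    - {"claw":0.6,"translation":[0,0,0],"delta_rot":[0,0,0]}
    - {"claw":0.6,"translation":[0,0,0],"delta_rot":[0,0,0]}
    - {"claw":0.6,"translation":[0,0,0],"delta_rot":[0,0,0]}

```text
time: 12.0
tool_pos: [0.5957, 0.0558, 0.1116]
tool_rot: [0.475, 0.524, -0.474, 0.524]
contact_force: [0.5, -1.1, -1.0]
opening: 0.0363
```

step_arm:
  increments:
    - {"claw":0.6,"translation":[-2,0,0],"delta_rot":[0,0,0]}
    - {"claw":0.6,"translation":[-6,0,0],"delta_rot":[0,0,0]}
    - {"claw":0.5,"translation":[-10,0,1],"delta_rot":[0,0,0]}
    - {"claw":0.4,"translation":[-13,0,4],"delta_rot":[0,0,0]}
    - {"claw":0.4,"translation":[-13,0,5],"delta_rot":[0,0,0]}

```text
time: 12.5
tool_pos: [0.6031, 0.0042, 0.2468]
tool_rot: [0.477, 0.521, -0.473, 0.527]
contact_force: [0.1, 0.0, 0.5]
opening: 0.0541
```

```bash
python3 - <<'E'
from h import *
st(); c=snap('wrist','w11'); snap('side','side11'); snap('scene','scene11')
for n in ['dark_cap','grip_bar','slot_mouth']: print(n,look_for(n,'side')[:2],look_for(n,'scene')[:2])
im=cv2.imread('pics/w11.png')
big=cv2.resize(im[120:220,220:330],None,fx=6,fy=6,interpolation=cv2.INTER_CUBIC)
def circ(p,z,r,col):
    pts=np.array([proj(c,[p[0]+r*np.cos(a),p[1]+r*np.sin(a),z]) for a in np.linspace(0,6.28,60)])
    cv2.polylines(big,[((pts-[220,120])*6).astype(int)],True,col,1)
for p in [(0.5955,.0558),(.5986,.0249)]: circ(p,.107,.0105,(0,0,255)); circ(p,.087,.012,(0,255,255))
cv2.imwrite('pics/11c.png',big)
E
```

```text
t 12.5 pos [0.6031 0.0042 0.2468] yaw 5.65 F [0.1 0.  0.5] M [-0.11  0.03 -0.05] open 0.0541 q [-0.01  0.35  1.48 -0.    1.3  -0.11] down [ 0.0106 -0.0012 -0.9999]
dark_cap [{'location': [304.5, 198.8], 'p': 0.58}, {'location': [246.9, 232.6], 'p': 0.26}] []
grip_bar [{'location': [302.6, 196.7], 'p': 0.91}, {'location': [249.3, 234.5], 'p': 0.64}] []
slot_mouth [{'location': [305.2, 199.6], 'p': 0.72}] []
```

View pics/11c.png

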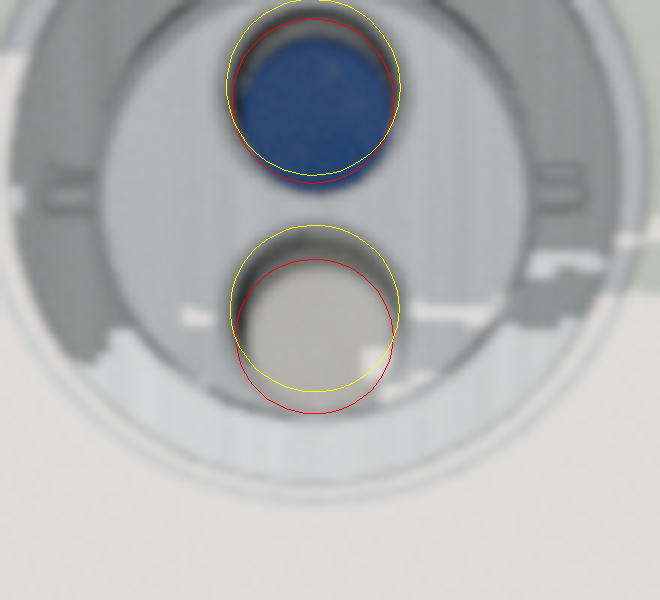

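View pics/side11.png

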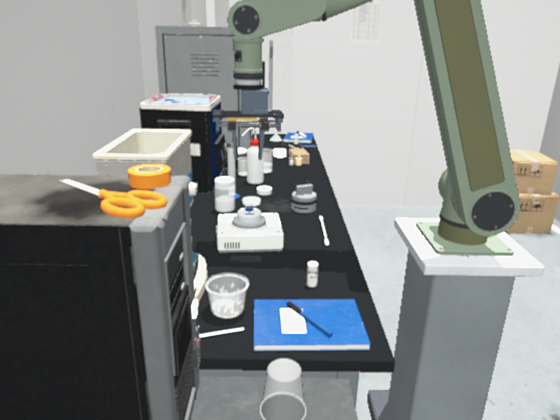

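```bash
python3 - <<'E'
from h import *
plan([0.45,-0.2,0.26],90)
E
```

```text
t(cm) [-1.94, -17.01, 19.06] rot [-84.25, -0.1, 0.07] rows 9.8 t= 12.95
```

step_arm:
  increments:
    - {"claw":0.3,"translation":[-1,-3.4,3.8],"delta_rot":[-8.5,0,0]}
    - {"claw":0.2,"translation":[-1,-6.8,7.6],"delta_rot":[-17,0,0]}
    - {"claw":0,"translation":[-1.4,-10,11.4],"delta_rot":[-25.5,0,0]}
    - {"claw":0,"translation":[-1.7,-13.6,15],"delta_rot":[-34,0,0]}
    - {"claw":0,"translation":[-1.9,-17,19],"delta_rot":[-42.5,0,0]}

```text
time: 13.45
tool_pos: [0.4607, -0.1846, 0.2595]
tool_rot: [0.262, 0.657, -0.262, 0.657]
contact_force: [0.4, -1.0, -0.6]
opening: 0.0904
```

step_arm:
  increments:
    - {"claw":0,"translation":[0,0,0],"delta_rot":[-8.5,0,0]}
    - {"claw":0,"translation":[0,0,0],"delta_rot":[-17,0,0]}
    - {"claw":0,"translation":[0,0,0],"delta_rot":[-25.5,0,0]}
    - {"claw":0,"translation":[0,0,0],"delta_rot":[-34,0,0]}
    - {"claw":0,"translation":[0,0,0],"delta_rot":[-41.8,0,0]}

```text
time: 13.95
tool_pos: [0.462, -0.1835, 0.2593]
tool_rot: [0.011, 0.707, -0.011, 0.707]
contact_force: [0.5, 0.2, 0.1]
opening: 0.0913
```

step_arm:
  increments:
    - {"claw":0,"translation":[0,0,0],"delta_rot":[0,0,0]}
    - {"claw":0,"translation":[0,0,0],"delta_rot":[0,0,0]}

```text
time: 14.15
tool_pos: [0.462, -0.1836, 0.2594]
tool_rot: [0.014, 0.707, -0.014, 0.707]
contact_force: [-0.4, 0.6, 0.3]
opening: 0.0909
```

```bash
python3 - <<'E'
from h import *
c=snap('wrist','w12'); st()
for n in ['dark_cap','grip_bar','slot_mouth']: print(n,look_for(n,'wrist')[:2])
E
```

```text
t 14.2 pos [ 0.462  -0.1836  0.2594] yaw 87.77 F [-0.2  0.5 -0.8] M [0.02 0.01 0.01] open 0.0911 q [-0.4   0.18  1.69  0.    1.27 -1.93] down [-3.e-04  3.e-04 -1.e+00]
dark_cap [{'location': [233.9, 154.6], 'p': 0.58}, {'location': [479.5, 237.5], 'p': 0.47}]
grip_bar [{'location': [237.0, 151.4], 'p': 0.88}]
slot_mouth [{'location': [236.7, 153.6], 'p': 0.97}]
```

View pics/w12.png

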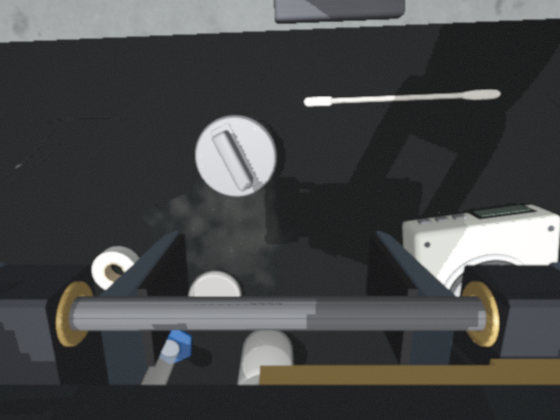

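```bash
python3 - <<'E'
import cv2
a=cv2.imread('pics/w12.png'); cv2.imwrite('pics/12z.png',cv2.resize(a[105:205,185:285],None,fx=6,fy=6,interpolation=cv2.INTER_CUBIC))
E
```

```text
(no output)
```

View pics/12z.png

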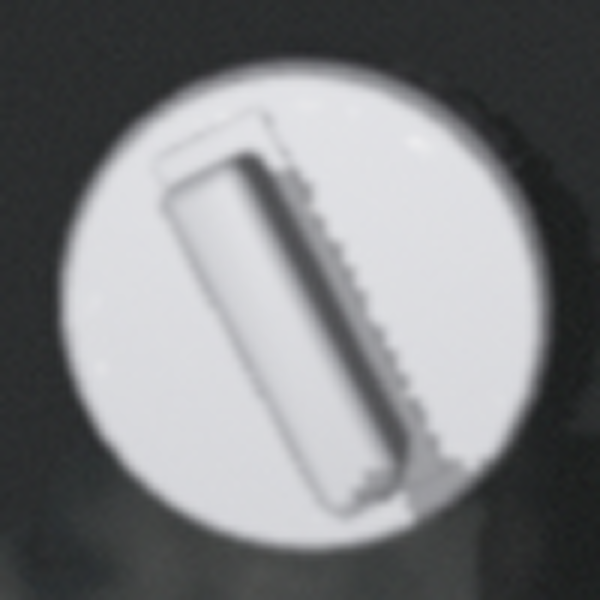

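```bash
python3 - <<'E'
from h import *
c=dict(np.load('pics/w12.npz')); f=lambda p:(185+p[0]/6,105+p[1]/6)
print('disc',atz(c,f((305,305)),.052), 'bar',atz(c,f((287,336)),.081))
for a,b in [((165,205),(335,512)),((243,160),(405,462))]:
    A,B=atz(c,f(a),.081),atz(c,f(b),.081); d=B-A; print(A,B,np.linalg.norm(d),np.degrees(np.arctan2(d[1],d[0])))
print('R', np.linalg.norm(atz(c,f((65,305)),.052)-atz(c,f((548,305)),.052)))
a=(165,200);b=(245,158);print(np.linalg.norm(atz(c,f(a),.081)-atz(c,f(b),.081)))
E
```

```text
disc [ 0.43246493 -0.22214993  0.052     ] bar [ 0.43301177 -0.22175481  0.081     ]
[ 0.41296991 -0.23828135  0.081     ] [ 0.46029278 -0.21639849  0.081     ] 0.052137452811301464 24.81658169153799
[ 0.40693876 -0.22629341  0.081     ] [ 0.45292692 -0.20523632  0.081     ] 0.050579759042593105 24.602128174188223
R 0.07835264265797674
0.013451413168574369
```

```bash
python3 - <<'E'
from h import *
plan([0.4328,-0.222,0.14],114.7)
E
```

```text
t(cm) [11.95, -3.93, -2.78] rot [-26.87, -0.0, -0.01] rows 3.1 t= 14.35
```

step_arm:
  increments:
    - {"claw":0.5,"translation":[3,-1,-0.7],"delta_rot":[-7,0,0]}
    - {"claw":0.5,"translation":[6,-2,-1.4],"delta_rot":[-14,0,0]}
    - {"claw":0.5,"translation":[9,-3,-2.1],"delta_rot":[-21,0,0]}
    - {"claw":0.5,"translation":[11.9,-3.9,-2.8],"delta_rot":[-26.9,0,0]}
    - {"claw":0.5,"translation":[11.9,-3.9,-2.8],"delta_rot":[-26.9,0,0]}

```text
time: 14.85
tool_pos: [0.4296, -0.221, 0.1374]
tool_rot: [-0.149, 0.693, 0.153, 0.688]
contact_force: [-0.0, -0.2, -0.9]
opening: 0.0541
```

step_arm:
  increments:
    - {"claw":0.5,"translation":[0,0,0],"delta_rot":[0,0,0]}
    - {"claw":0.5,"translation":[0,0,0],"delta_rot":[0,0,0]}

```text
time: 15.05
tool_pos: [0.4341, -0.2221, 0.1422]
tool_rot: [-0.152, 0.69, 0.151, 0.692]
contact_force: [0.4, 0.2, 0.1]
opening: 0.046
```

```bash
python3 - <<'E'
from h import *
c=snap('wrist','w13'); st(); plan([0.4328,-0.222,0.075],114.7)
for p in [(.4328,-.222,.081)]+[(.4328+s*.028*np.cos(.431)+t*.007*-np.sin(.431),-.222+s*.028*np.sin(.431)+t*.007*np.cos(.431),.081) for s in (-1,1) for t in (-1,1)]: print(proj(c,p))
E
```

```text
t 15.1 pos [ 0.4341 -0.2221  0.1423] yaw 114.74 F [ 0.  -0.6 -0.1] M [ 0.11 -0.01  0.04] open 0.0456 q [-0.5   0.26  1.9   0.    0.98 -2.5 ] down [ 0.0034 -0.0015 -1.    ]
t(cm) [6.73, 0.08, -0.13] rot [0.04, 0.14, 0.16] rows 1.3 t= 15.1
[277.67001371 233.0908548 ]
[265.80035755 188.44197334]
[289.5286483  188.44230493]
[266.61133912 274.72750195]
[288.74308819 274.74331578]
```

View pics/w13.png

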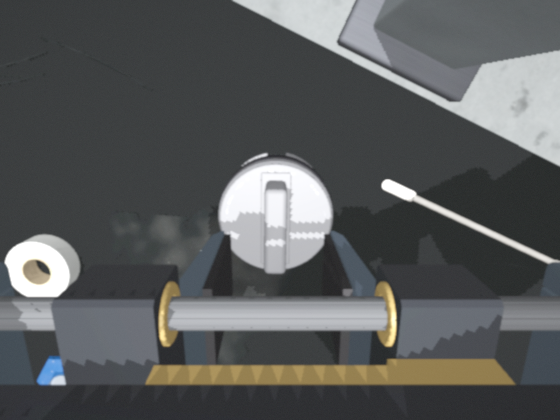

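step_arm:
  increments:
    - {"claw":0.5,"translation":[2.5,0,-0.2],"delta_rot":[0,0,0]}
    - {"claw":0.5,"translation":[5,0.05,-0.3],"delta_rot":[0,0,0]}
    - {"claw":0.5,"translation":[6.6,0.05,-0.3],"delta_rot":[0,0,0]}
    - {"claw":0.5,"translation":[6.6,0.05,-0.3],"delta_rot":[0,0,0]}
    - {"claw":0.5,"translation":[6.6,0.05,-0.3],"delta_rot":[0,0,0]}

```text
time: 15.6
tool_pos: [0.4307, -0.2228, 0.0757]
tool_rot: [-0.152, 0.69, 0.151, 0.691]
contact_force: [0.3, -0.0, -0.0]
opening: 0.0457
```

```bash
python3 - <<'E'
from h import *
c=snap('wrist','w14'); st(); plan([0.4328,-0.222,0.074],114.7)
a=cv2.imread('pics/w14.png'); cv2.imwrite('pics/14z.png',cv2.resize(a[150:310,190:370],None,fx=4,fy=3.5,interpolation=cv2.INTER_CUBIC))
E
```

```text
t 15.65 pos [ 0.431 -0.223  0.076] yaw 114.79 F [0.4 0.1 0.1] M [0.08 0.03 0.02] open 0.0454 q [-0.5   0.34  1.99  0.    0.81 -2.5 ] down [ 0.0027 -0.0013 -1.    ]
t(cm) [0.2, 0.01, 0.21] rot [0.09, 0.11, 0.13] rows 0.1 t= 15.65
```

View pics/14z.png

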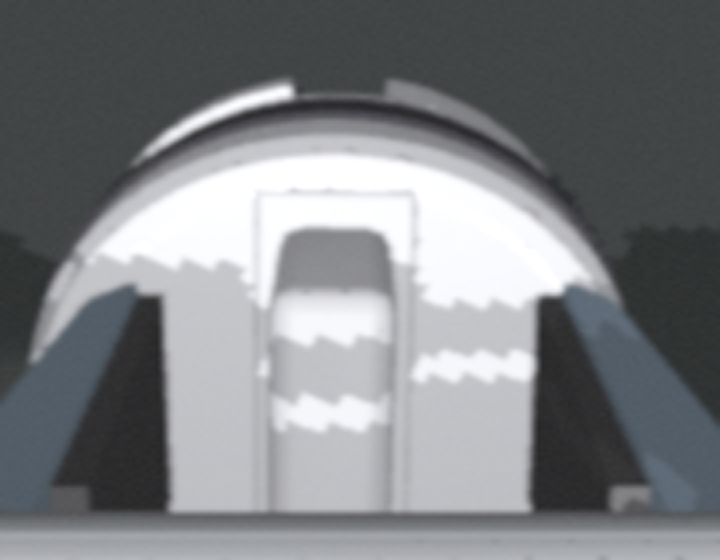

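```bash
python3 - <<'E'
from h import *
c=dict(np.load('pics/w14.npz')); s=env.state(); M=R.from_quat(s['tool_rot']).as_matrix()
for n,px,z in [('barend',(190+331/4,150+290/3.5),.081),('rimtop near',(190+335/4,150+155/3.5),.052),('bar base end',(190+335/4,150+192/3.5),.053)]:
    p=atz(c,px,z); print(n,p,'tool',M.T@(p-s['tool_pos']))
E
```

```text
barend [ 0.40800558 -0.23480209  0.081     ] tool [-0.00506669 -0.00111843 -0.02578457]
rimtop near [ 0.39943376 -0.23859643  0.052     ] tool [ 0.02391527 -0.00090137 -0.03521179]
bar base end [ 0.40404279 -0.23647499  0.053     ] tool [ 0.02292479 -0.00091023 -0.0301361 ]
```

step_arm:
  increments:
    - {"claw":0.5,"translation":[0.15,-0.1,0.15],"delta_rot":[0,0,0]}
    - {"claw":0.9,"translation":[0.15,-0.1,0.15],"delta_rot":[0,0,0]}
    - {"claw":0.95,"translation":[0.15,-0.1,0.15],"delta_rot":[0,0,0]}
    - {"claw":0.95,"translation":[0.15,-0.1,0.15],"delta_rot":[0,0,0]}
    - {"claw":0.95,"translation":[0.15,-0.1,0.15],"delta_rot":[0,0,0]}
  grip_force: 50

```text
time: 16.15
tool_pos: [0.4316, -0.223, 0.0732]
tool_rot: [-0.152, 0.69, 0.152, 0.691]
contact_force: [0.7, -0.5, 0.1]
opening: 0.0166
```

step_arm:
  increments:
    - {"claw":0.95,"translation":[0,0,0],"delta_rot":[0,0,0]}
    - {"claw":0.95,"translation":[0,0,0],"delta_rot":[0,0,0]}

```text
time: 16.35
tool_pos: [0.4317, -0.2231, 0.0732]
tool_rot: [-0.152, 0.69, 0.152, 0.691]
contact_force: [0.6, -0.6, 1.0]
opening: 0.0137
```

```bash
python3 - <<'E'
from h import *
c=snap('wrist','w15'); st(); plan([0.4328,-0.222,0.074],114.7)
a=cv2.imread('pics/w15.png'); cv2.imwrite('pics/15z.png',cv2.resize(a[150:310,190:370],None,fx=4,fy=3.5,interpolation=cv2.INTER_CUBIC))
E
```

```text
t 16.4 pos [ 0.4317 -0.2231  0.0732] yaw 114.79 F [ 0.4 -0.9  0.3] M [-0.08 -0.1   0.01] open 0.0136 q [-0.5   0.35  1.99  0.    0.81 -2.5 ] down [ 6.e-04 -3.e-04 -1.e+00]
t(cm) [-0.08, 0.05, 0.14] rot [0.09, 0.02, 0.03] rows 0.0 t= 16.4
```

View pics/15z.png

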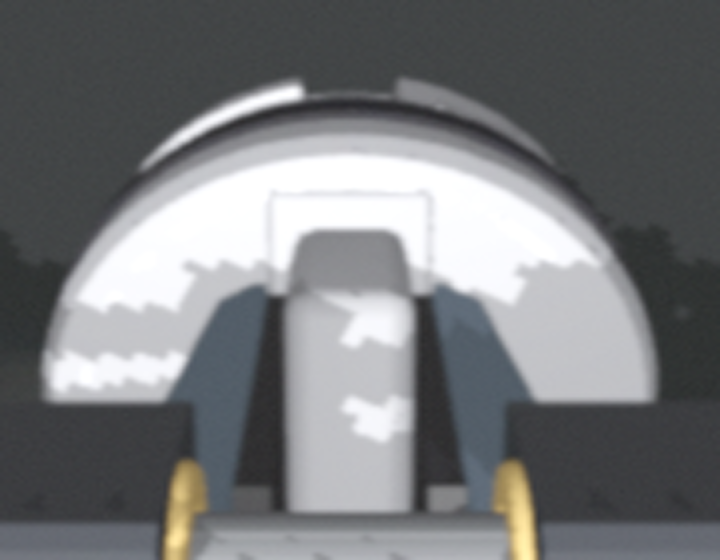

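```bash
python3 - <<'E'
from h import *
c=dict(np.load('pics/w15.npz')); s=env.state(); M=R.from_quat(s['tool_rot']).as_matrix()
a=cv2.imread('pics/w15.png'); big=cv2.resize(a[150:310,190:370],None,fx=4.4,fy=3.7,interpolation=cv2.INTER_CUBIC)
for d,col in [(-.002,(0,255,0)),(0,(0,0,255)),(.002,(255,0,0))]:
  for z,r in [(0.0,.040)]:
    cen=s['tool_pos']+M[:,2]*d
    pts=np.array([proj(c,[cen[0]+r*np.cos(t),cen[1]+r*np.sin(t),z]) for t in np.linspace(0,6.28,120)])
    cv2.polylines(big,[((pts-[190,150]+.5)*[4.4,3.7]).astype(int)],True,col,1)
cv2.imwrite('pics/15c.png',big)
E
```

```text
(no output)
```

View pics/15c.png

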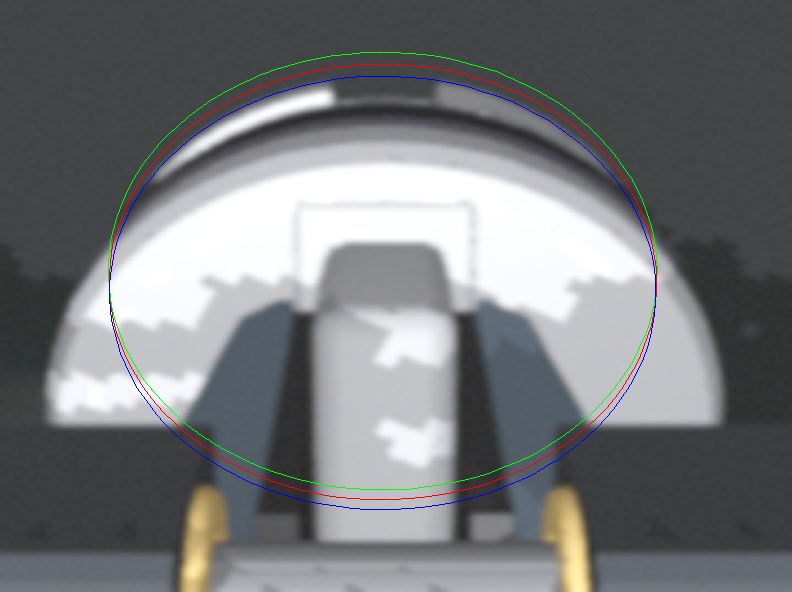

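```bash
python3 - <<'E'
from h import *
plan([0.4328,-0.222,0.21],None); plan([0.595,0.040,0.21],95.8)
E
```

```text
t(cm) [-13.68, 0.05, 0.15] rot [0.0, 0.02, 0.03] rows 2.7 t= 16.4
t(cm) [-13.68, 17.03, 25.86] rot [18.99, 0.03, 0.03] rows 6.8 t= 16.4
```

step_arm:
  increments:
    - {"claw":0.95,"translation":[-2,0,0],"delta_rot":[0,0,0]}
    - {"claw":0.95,"translation":[-5,0,0],"delta_rot":[0,0,0]}
    - {"claw":0.95,"translation":[-8.5,0,0],"delta_rot":[0,0,0]}
    - {"claw":0.95,"translation":[-12,0,0],"delta_rot":[0,0,0]}
    - {"claw":0.95,"translation":[-13.7,0,0],"delta_rot":[0,0,0]}

```text
time: 16.9
tool_pos: [0.4321, -0.2231, 0.2126]
tool_rot: [-0.153, 0.69, 0.151, 0.692]
contact_force: [0.5, -0.2, -1.5]
opening: 0.0138
```

```bash
python3 - <<'E'
from h import *
st(); plan([0.595,0.040,0.21],95.8)
E
```

```text
t 16.9 pos [ 0.4321 -0.2231  0.2126] yaw 114.79 F [ 0.5 -0.2 -1.5] M [ 0.07  0.02 -0.03] open 0.0138 q [-0.5   0.19  1.79  0.    1.15 -2.5 ] down [ 0.0031 -0.0015 -1.    ]
t(cm) [0.28, 17.06, 25.82] rot [18.99, 0.15, 0.13] rows 6.2 t= 16.9
```

step_arm:
  increments:
    - {"claw":0.95,"translation":[0,2,3],"delta_rot":[2.5,0,0]}
    - {"claw":0.95,"translation":[0,4.5,6.8],"delta_rot":[5.5,0,0]}
    - {"claw":0.95,"translation":[0,7,10.6],"delta_rot":[8.5,0,0]}
    - {"claw":0.95,"translation":[0,9.5,14.4],"delta_rot":[11.5,0,0]}
    - {"claw":0.95,"translation":[0,12,18.2],"delta_rot":[14.5,0,0]}

```text
time: 17.4
tool_pos: [0.5464, -0.0359, 0.2095]
tool_rot: [-0.063, 0.705, 0.063, 0.704]
contact_force: [0.8, -1.2, -1.8]
opening: 0.0135
```

```bash
python3 - <<'E'
from h import *
st(); plan([0.595,0.040,0.21],95.8)
E
```

```text
t 17.4 pos [ 0.5464 -0.0359  0.2095] yaw 100.16 F [ 0.8 -1.2 -1.8] M [-0.    0.01 -0.05] open 0.0135 q [-0.09  0.29  1.66 -0.    1.19 -1.83] down [-1.7e-03  1.0e-04 -1.0e+00]
t(cm) [-0.06, 6.61, 6.12] rot [4.36, -0.09, -0.02] rows 1.8 t= 17.4
```

step_arm:
  increments:
    - {"claw":0.95,"translation":[0,2.5,2.3],"delta_rot":[2.2,0,0]}
    - {"claw":0.95,"translation":[0,4.8,4.4],"delta_rot":[4.4,0,0]}
    - {"claw":0.95,"translation":[0,6.3,5.8],"delta_rot":[4.4,0,0]}
    - {"claw":0.95,"translation":[0,6.3,5.8],"delta_rot":[4.4,0,0]}
    - {"claw":0.95,"translation":[0,6.3,5.8],"delta_rot":[4.4,0,0]}

```text
time: 17.9
tool_pos: [0.5915, 0.0343, 0.2095]
tool_rot: [-0.037, 0.707, 0.036, 0.705]
contact_force: [-0.3, 0.7, -2.0]
opening: 0.0138
```

```bash
python3 - <<'E'
from h import *
c=snap('wrist','w16');snap('side','side16');snap('scene','scene16'); st(); plan([0.595,0.040,0.195],95.8)
E
```

```text
t 18.05 pos [0.5915 0.0336 0.2101] yaw 95.83 F [-0.8  0.2 -2.3] M [0.02 0.04 0.08] open 0.0134 q [ 0.04  0.36  1.56 -0.    1.22 -1.63] down [-7.e-04 -3.e-04 -1.e+00]
t(cm) [1.51, 0.6, 0.41] rot [0.03, -0.04, 0.01] rows 0.3 t= 18.05
```

View pics/w16.png

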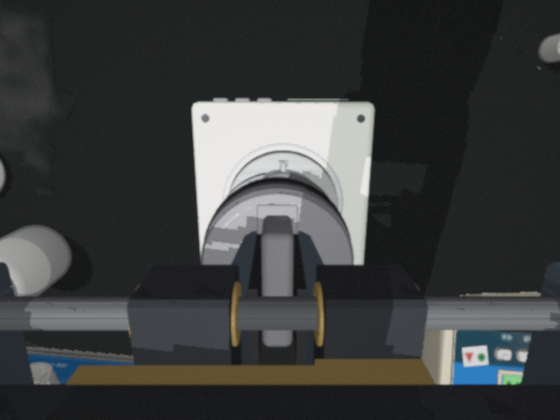

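step_arm:
  increments:
    - {"claw":0.95,"translation":[1,0.5,0.3],"delta_rot":[0,0,0]}
    - {"claw":0.95,"translation":[2,0.6,0.4],"delta_rot":[0,0,0]}
    - {"claw":0.95,"translation":[2,0.6,0.4],"delta_rot":[0,0,0]}
    - {"claw":0.95,"translation":[2,0.6,0.4],"delta_rot":[0,0,0]}
    - {"claw":0.95,"translation":[2,0.6,0.4],"delta_rot":[0,0,0]}

```text
time: 18.55
tool_pos: [0.5957, 0.041, 0.1902]
tool_rot: [-0.036, 0.706, 0.036, 0.706]
contact_force: [-0.3, -0.1, -2.0]
opening: 0.0139
```

```bash
python3 - <<'E'
from h import *
c=snap('wrist','w17');d=snap('side','side17');s=snap('scene','scene17'); st(); plan([0.595,0.040,0.19],95.8)
a=cv2.imread('pics/w17.png'); cv2.imwrite('pics/17z.png',cv2.resize(a[70:270,180:380],None,fx=3,fy=3,interpolation=cv2.INTER_CUBIC))
a=cv2.imread('pics/side17.png');b=cv2.imread('pics/scene17.png'); r=lambda x:cv2.resize(x,(400,400),interpolation=cv2.INTER_CUBIC)
cv2.imwrite('pics/17s.png',np.hstack([r(a[180:260,210:290]),r(b[160:240,225:305])]))
E
```

```text
t 18.7 pos [0.5957 0.0411 0.1905] yaw 95.89 F [-0.7  0.5 -1.8] M [ 0.02 -0.01 -0.07] open 0.0137 q [ 0.05  0.38  1.58  0.    1.18 -1.62] down [ 8.e-04  1.e-04 -1.e+00]
t(cm) [0.05, -0.1, -0.09] rot [0.09, 0.04, -0.0] rows 0.0 t= 18.7
```

View pics/17z.png

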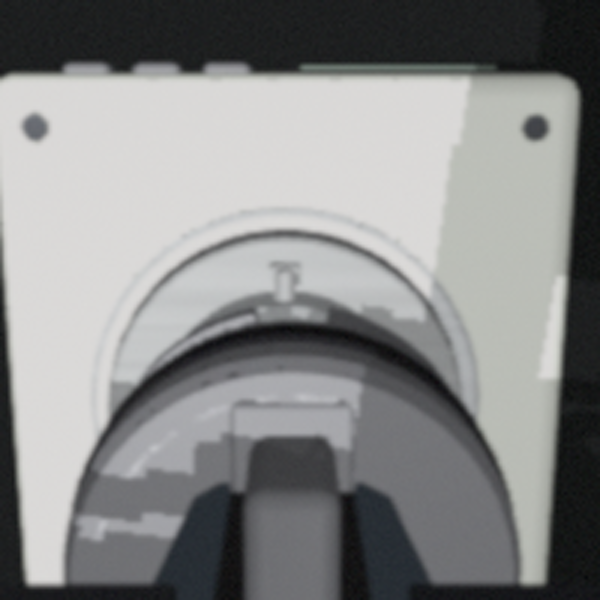

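View pics/17s.png

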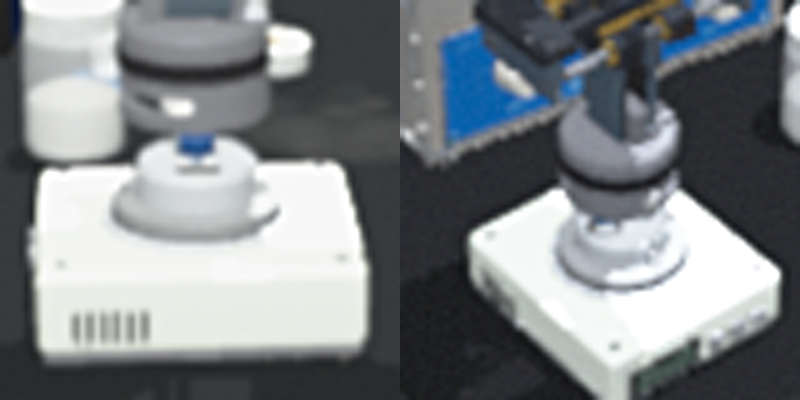

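```bash
python3 - <<'E'
from h import *
c=dict(np.load('pics/w17.npz')); s=env.state(); M=R.from_quat(s['tool_rot']).as_matrix(); tp=s['tool_pos']
ax=np.array([.597,.0402])
print('pin pred',proj(c,[ax[0]-.0398,ax[1]-.00404,.0785]),'seen (275,157.5)')
print('deck holes pred',[np.round(proj(c,p+[.055]),1) for p in ([.5194,.0949],[.532,-.0302])],'seen',(180+35/3,70+127/3),(180+535/3,70+127/3))
for d in (0,.002,.004):
    cen=tp+M[:,2]*d; print(d,'rim front top',proj(c,cen-M[:,2]*.040+[0,0,-.0732]),'cap face front edge', proj(c,cen-M[:,2]*.028+[0,0,.0078]),'base mark')
a=cv2.imread('pics/w17.png'); big=cv2.resize(a[70:270,180:380],None,fx=3,fy=3,interpolation=cv2.INTER_CUBIC)
def circ(x,y,z,r,col):
    pts=np.array([proj(c,[x+r*np.cos(t),y+r*np.sin(t),z]) for t in np.linspace(0,6.28,120)])
    cv2.polylines(big,[((pts-[180,70]+.5)*3).astype(int)],True,col,1)
circ(*ax,.061,.046,(0,0,255)); circ(*ax,.069,.046,(0,255,0)); 
for d,col in ((0,(255,255,0)),(.003,(255,0,255))):
    cen=tp+M[:,2]*d; circ(cen[0],cen[1],tp[2]-.0732,.040,col); circ(cen[0],cen[1],tp[2]-.0732+.052,.040,col)
cv2.imwrite('pics/17c.png',big)
E
```

```text
pin pred [275.23248618 159.56967722] seen (275,157.5)
deck holes pred [array([358.1, 112.9]), array([191. , 112.7])] seen (191.66666666666666, 112.33333333333334) (358.33333333333337, 112.33333333333334)
0 rim front top [276.44392748 167.29993154] cap face front edge [276.09427793 230.27910514] base mark
0.002 rim front top [276.44798336 170.52668308] cap face front edge [276.10160787 234.86288164] base mark
0.004 rim front top [276.45201941 173.73765289] cap face front edge [276.10888439 239.41325083] base mark
```

View pics/17c.png

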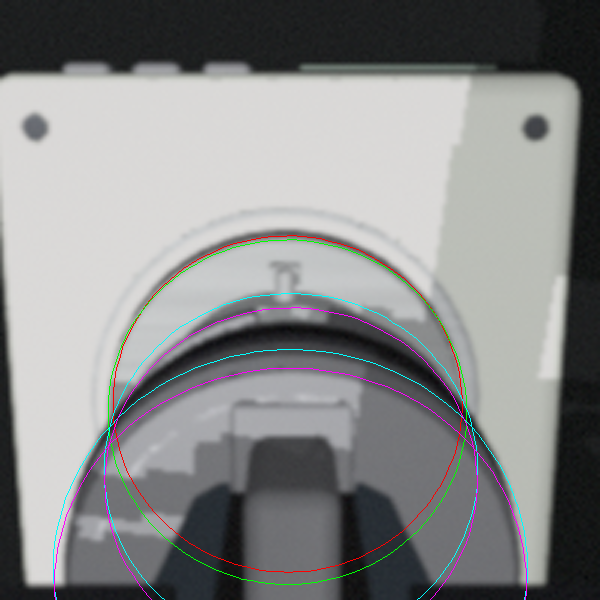

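step_arm:
  increments:
    - {"claw":0.95,"translation":[0.6,-0.1,0],"delta_rot":[0,0,0]}
    - {"claw":0.95,"translation":[1.2,-0.1,0],"delta_rot":[0,0,0]}
    - {"claw":0.95,"translation":[1.8,-0.1,0],"delta_rot":[0,0,0]}
    - {"claw":0.95,"translation":[2.5,-0.1,0],"delta_rot":[0,0,0]}
    - {"claw":0.95,"translation":[2.5,-0.1,0],"delta_rot":[0,0,0]}

```text
time: 19.2
tool_pos: [0.5948, 0.0401, 0.1636]
tool_rot: [-0.036, 0.707, 0.036, 0.705]
contact_force: [0.3, -0.6, -1.8]
opening: 0.0136
```

```bash
python3 - <<'E'
from h import *
d=snap('side','side18');s=snap('scene','scene18');c=snap('wrist','w18'); st(); plan([0.5956,0.0401,0.150],95.8)
a=cv2.imread('pics/side18.png');b=cv2.imread('pics/w18.png'); r=lambda x:cv2.resize(x,(400,400),interpolation=cv2.INTER_CUBIC)
cv2.imwrite('pics/18s.png',np.hstack([r(a[180:260,210:290]),r(b[100:260,200:360])]))
E
```

```text
t 19.35 pos [0.5958 0.0401 0.1651] yaw 95.89 F [ 0.1 -1.3 -1.7] M [0.01 0.03 0.03] open 0.0136 q [ 0.05  0.4   1.62  0.    1.12 -1.63] down [ 2.e-04  1.e-04 -1.e+00]
t(cm) [1.51, 0.0, -0.02] rot [0.09, 0.01, -0.0] rows 0.3 t= 19.35
```

View pics/18s.png

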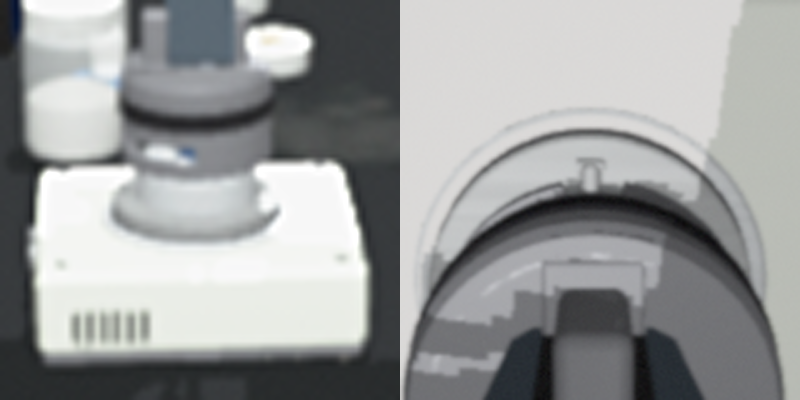

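step_arm:
  increments:
    - {"claw":0.95,"translation":[0.4,0,0],"delta_rot":[0,0,0]}
    - {"claw":0.95,"translation":[0.8,0,0],"delta_rot":[0,0,0]}
    - {"claw":0.95,"translation":[1.1,0,0],"delta_rot":[0,0,0]}
    - {"claw":0.95,"translation":[1.1,0,0],"delta_rot":[0,0,0]}

```text
time: 19.75
tool_pos: [0.5953, 0.0401, 0.1534]
tool_rot: [-0.036, 0.707, 0.036, 0.706]
contact_force: [-0.1, 0.0, -1.8]
opening: 0.0133
```

```bash
python3 - <<'E'
from h import *
st()
E
```

```text
t 19.75 pos [0.5953 0.0401 0.1534] yaw 95.89 F [-0.1  0.  -1.8] M [0.02 0.03 0.05] open 0.0133 q [ 0.05  0.41  1.63  0.    1.1  -1.63] down [-0.0013  0.     -1.    ]
```

step_arm:
  increments:
    - {"claw":0.95,"translation":[0.4,0,0],"delta_rot":[0,0,0]}
    - {"claw":0.95,"translation":[0.8,0,0],"delta_rot":[0,0,0]}
    - {"claw":0.95,"translation":[1.1,0,0],"delta_rot":[0,0,0]}
    - {"claw":0.95,"translation":[1.1,0,0],"delta_rot":[0,0,0]}

```text
time: 20.15
tool_pos: [0.5955, 0.0401, 0.1425]
tool_rot: [-0.036, 0.706, 0.036, 0.706]
contact_force: [-1.1, -0.7, -2.6]
opening: 0.0136
```

step_arm:
  increments:
    - {"claw":0.95,"translation":[0.3,0,0],"delta_rot":[0,0,0]}
    - {"claw":0.95,"translation":[0.5,0,0],"delta_rot":[0,0,0]}
    - {"claw":0.95,"translation":[0.5,0,0],"delta_rot":[0,0,0]}

```text
time: 20.45
tool_pos: [0.5957, 0.04, 0.1386]
tool_rot: [-0.036, 0.706, 0.036, 0.706]
contact_force: [-2.7, -0.9, 3.4]
opening: 0.0141
```

```bash
python3 - <<'E'
from h import *
st()
d=snap('side','side19');c=snap('wrist','w19')
a=cv2.imread('pics/side19.png');b=cv2.imread('pics/w19.png'); r=lambda x:cv2.resize(x,(400,400),interpolation=cv2.INTER_CUBIC)
cv2.imwrite('pics/19s.png',np.hstack([r(a[180:260,210:290]),r(b[130:290,200:360])]))
E
```

```text
t 20.45 pos [0.5957 0.04   0.1386] yaw 95.89 F [-2.7 -0.9  3.4] M [-0.14  0.39 -0.  ] open 0.0141 q [ 0.05  0.43  1.65 -0.    1.06 -1.63] down [ 5.e-04 -0.e+00 -1.e+00]
```

View pics/19s.png

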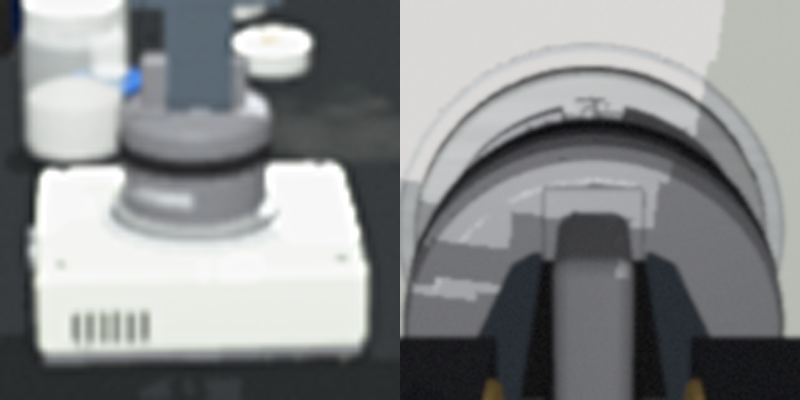

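step_arm:
  increments:
    - {"claw":0.95,"translation":[0.2,0,-0.05],"delta_rot":[0,0,0]}
    - {"claw":0.95,"translation":[0.4,0,-0.05],"delta_rot":[0,0,0]}
    - {"claw":0.95,"translation":[0.4,0,-0.05],"delta_rot":[0,0,0]}
  grip_force: 60

```text
time: 20.85
tool_pos: [0.5956, 0.04, 0.135]
tool_rot: [-0.036, 0.706, 0.036, 0.707]
contact_force: [-2.0, -0.8, 5.2]
opening: 0.0137
```

```bash
python3 - <<'E'
from h import *
st()
E
```

```text
t 20.85 pos [0.5956 0.04   0.135 ] yaw 95.89 F [-2.  -0.8  5.2] M [-0.12  0.44  0.01] open 0.0137 q [ 0.05  0.43  1.66  0.    1.05 -1.63] down [ 1.6e-03  1.0e-04 -1.0e+00]
```

step_arm:
  increments:
    - {"claw":0.95,"translation":[0.06,0.02,0.0],"delta_rot":[8,0,0]}
    - {"claw":0.95,"translation":[0.06,0.04,0.01],"delta_rot":[16,0,0]}
    - {"claw":0.95,"translation":[0.06,0.06,0.01],"delta_rot":[24,0,0]}
    - {"claw":0.95,"translation":[0.06,0.07,0.02],"delta_rot":[32,0,0]}
    - {"claw":0.95,"translation":[0.06,0.09,0.03],"delta_rot":[40,0,0]}

```text
time: 21.35
tool_pos: [0.5963, 0.0408, 0.1347]
tool_rot: [0.209, 0.674, -0.209, 0.677]
contact_force: [-1.3, -0.8, 6.9]
opening: 0.0138
```

```bash
python3 - <<'E'
from h import *
st()
d=snap('side','side20')
a=cv2.imread('pics/side20.png');snap('wrist','w20');b=cv2.imread('pics/w20.png'); r=lambda x:cv2.resize(x,(400,400),interpolation=cv2.INTER_CUBIC)
cv2.imwrite('pics/20s.png',np.hstack([r(a[180:260,210:290]),r(b[130:290,200:360])]))
E
```

```text
t 21.35 pos [0.5963 0.0408 0.1347] yaw 55.61 F [-1.3 -0.8  6.9] M [-0.31  0.3   0.14] open 0.0138 q [ 0.05  0.43  1.66 -0.    1.05 -0.92] down [ 2.9e-03 -5.0e-04 -1.0e+00]
```

View pics/20s.png

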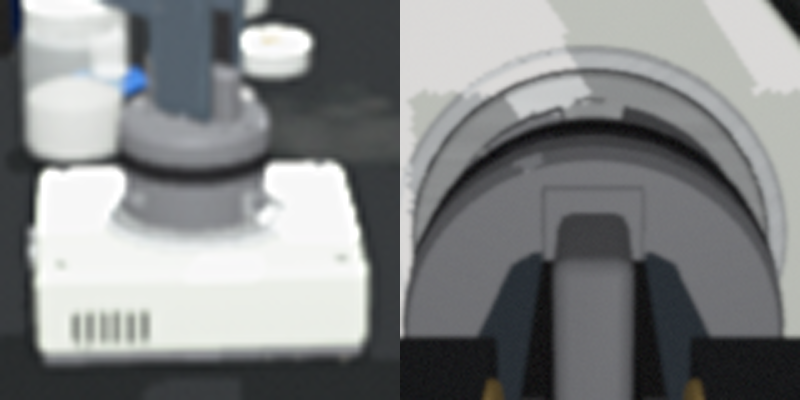

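step_arm:
  increments:
    - {"claw":0.95,"translation":[0.0,0.02,0.0],"delta_rot":[8,0,0]}
    - {"claw":0.95,"translation":[0.0,0.04,0.01],"delta_rot":[16,0,0]}
    - {"claw":0.95,"translation":[0.0,0.06,0.01],"delta_rot":[24,0,0]}
    - {"claw":0.95,"translation":[0.0,0.07,0.02],"delta_rot":[32,0,0]}
    - {"claw":0.95,"translation":[0.0,0.09,0.03],"delta_rot":[39,0,0]}

```text
time: 21.95
tool_pos: [0.5974, 0.0413, 0.1349]
tool_rot: [0.423, 0.566, -0.422, 0.568]
contact_force: [-0.9, -1.5, 7.2]
opening: 0.014
```

```bash
python3 - <<'E'
from h import *
st()
E
```

```text
t 21.95 pos [0.5974 0.0413 0.1349] yaw 16.64 F [-0.9 -1.5  7.2] M [-0.37  0.25  0.13] open 0.014 q [ 0.05  0.43  1.65 -0.    1.05 -0.24] down [ 3.8e-03 -6.0e-04 -1.0e+00]
```

step_arm:
  increments:
    - {"claw":0.95,"translation":[0.02,0,0.0],"delta_rot":[2,0,0]}
    - {"claw":0.95,"translation":[0.02,0,0],"delta_rot":[4,0,0]}
    - {"claw":0.95,"translation":[0.02,0,0],"delta_rot":[4,0,0]}
    - {"claw":0.95,"translation":[0.02,0,0],"delta_rot":[4,0,0]}

```text
time: 22.35
tool_pos: [0.5975, 0.0415, 0.1347]
tool_rot: [0.441, 0.552, -0.44, 0.554]
contact_force: [-1.2, -1.2, 6.8]
opening: 0.0139
```

```bash
python3 - <<'E'
from h import *
st()
E
```

```text
t 22.35 pos [0.5975 0.0415 0.1347] yaw 12.97 F [-1.2 -1.2  6.8] M [-0.3   0.29  0.32] open 0.0139 q [ 0.05  0.43  1.65 -0.    1.05 -0.18] down [ 3.9e-03 -4.0e-04 -1.0e+00]
```

step_arm:
  increments:
    - {"claw":0.95,"translation":[0.02,0,0.0],"delta_rot":[2,0,0]}
    - {"claw":0.95,"translation":[0.02,0,0],"delta_rot":[2,0,0]}
    - {"claw":0.95,"translation":[0.02,0,0],"delta_rot":[2,0,0]}

```text
time: 22.65
tool_pos: [0.5975, 0.0416, 0.1345]
tool_rot: [0.45, 0.545, -0.449, 0.547]
contact_force: [-0.4, -0.6, 6.8]
opening: 0.0141
```

```bash
python3 - <<'E'
from h import *
st()
snap('side','side21');snap('wrist','w21');snap('scene','scene21');a=cv2.imread('pics/side21.png');b=cv2.imread('pics/w21.png');c=cv2.imread('pics/scene21.png'); r=lambda x:cv2.resize(x,(260,400) if 0 else (266,400),interpolation=cv2.INTER_CUBIC)
r=lambda x,w:cv2.resize(x,(w,400),interpolation=cv2.INTER_CUBIC)
cv2.imwrite('pics/21s.png',np.hstack([r(a[180:260,210:290],400),r(b[110:310,180:380],400)]))
E
```

```text
t 22.65 pos [0.5975 0.0416 0.1345] yaw 11.08 F [-0.4 -0.6  6.8] M [-0.23  0.26  0.87] open 0.0141 q [ 0.05  0.43  1.65 -0.    1.05 -0.14] down [ 3.9e-03 -7.0e-04 -1.0e+00]
```

View pics/21s.png

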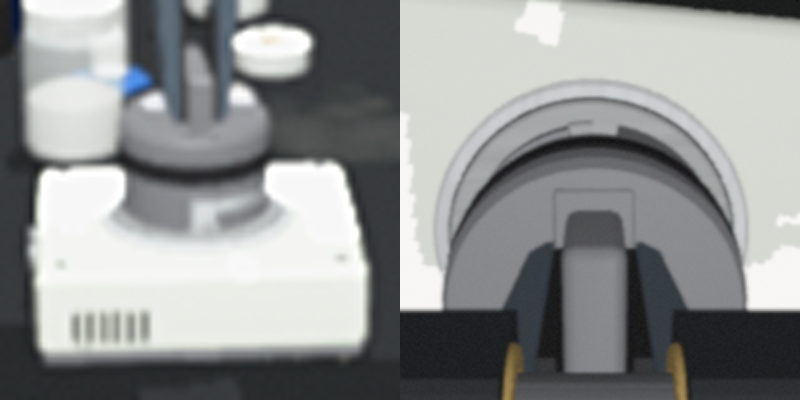

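View pics/scene21.png

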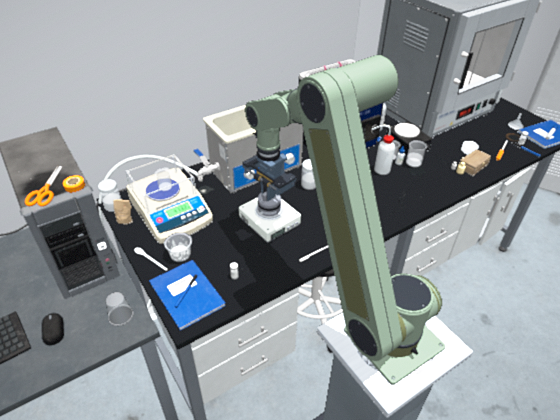

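step_arm:
  increments:
    - {"claw":0.95,"translation":[0,0,0.0],"delta_rot":[-0.5,0,0]}
    - {"claw":0.95,"translation":[0,0,0],"delta_rot":[-0.5,0,0]}
    - {"claw":0.95,"translation":[0,0,0],"delta_rot":[-0.5,0,0]}
    - {"claw":0.95,"translation":[0,0,0],"delta_rot":[-0.5,0,0]}
    - {"claw":0.95,"translation":[0,0,0],"delta_rot":[-0.5,0,0]}

```text
time: 23.3
tool_pos: [0.5975, 0.0416, 0.1345]
tool_rot: [0.448, 0.547, -0.446, 0.549]
contact_force: [-0.6, 0.1, 6.5]
opening: 0.0138
```

```bash
python3 - <<'E'
from h import *
st(); print(env.sign_off())
E
```

```text
t 23.3 pos [0.5975 0.0416 0.1345] yaw 11.55 F [-0.6  0.1  6.5] M [-0.24  0.3   0.67] open 0.0138 q [ 0.05  0.43  1.65 -0.    1.05 -0.15] down [ 3.9e-03 -5.0e-04 -1.0e+00]
the job is handed in; nothing more can be done
None
```

The job is done and handed in at 23.3 s. The white-capped vial went into the right bore and the blue-capped one into the left. The cap then went over them, was pushed down and turned clockwise to its stop. The arm still grips it at 60 N and holds it down.

**Vials:** the white-capped vial's top lined up with the fully seated height (z ≈ 0.107 m) in the wrist picture. The blue one matched to within about 1 mm, though the arm was still moving when that picture was taken.

**Cap height:** the rim is about 6.3 mm above the deck, worked out from the tool height. The allowed range once turned is 5.5 to 9.5 mm. The ring pushes back with about 6.5 N, or roughly 8 N with the cap's weight, against the 8 to 11 N given.

**Cap turn:** the gripper has turned about 84°. The twisting moment rose from 0.13 to 0.87 N m at the end, so the cap is against its hard stop. I then backed off half a degree, and it holds at 0.67 N m. I did not measure the shutter ring's angle directly.

**Disagreement:** the wrist pictures disagreed by about 1–3 mm on where the cap sat in the grip. I used 1.4 mm, and the cap went onto the turret without contact until it met the ring.

The tall vial and the other bench items were not touched.

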